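# Hang a loaded parts basket in the dip tank and shut the lid

## Task

Pick up the wire basket that stands on the drip tray with a lug in it and hang it inside the dip tank by its bent lip, over the long rim opposite the lid's hinge, in the free place beside the basket that already hangs there; keep it level so that the lug stays in. Let go of it, then shut the tank's lid fully. Leave everything else where it is.

Things in the scene. Friction and masses are not known exactly. Their poses are not given: they have to be found in the camera images.
- basket_grip (a point): Middle of the blue handle bar of the basket to hang: bar round, 10 dia, 96 clear length, over the basket's balance point. Axes: x along bar and lip, y from the lip side to the open front, z up. Bottom is 94 mm below the bar axis, the lip's top 3 mm below; side and front walls end 23 mm below; inner faces of back plate and front wall are 45 mm to -y and 52 mm to +y. Starts upright on the tray.
- basket_lip (a point): Middle of the slot under the same basket's bent lip, level with the lip's flat underside, 55 mm to -y of the bar's middle and 6 mm lower; axes as basket_grip. Lip 90 long, 3 thick; slot 14 wide between back plate and outer leg; the leg hangs 26 mm, its last 10 mm flared outward. The back plate's lowest 28 mm is kicked inward by 10 mm, so it leads itself past the rim.
- basket_mid (a point): Centre of the same basket, 50 mm below the bar's middle, axes as basket_grip. Steel wire basket with a solid back plate, 110 long (x) x about 127 (y, with the lip) x 99 high with the bar, some 0.35 kg, standing on the drip tray with one lug in it. Hung on an 8 mm rim it leans back about 5 deg.
- lug_mid (a point): Loose two-barrel aluminium terminal lug, 72 x 36 x 32 high, 0.13 kg, lying in the basket; the point is 15 mm above its underside.
- tank: Fixed dip tank: open stainless box, red jacket, 300 (x) x 190 (y), rim 160 above the bench, walls 8 thick, inner floor at 20. Origin: centre of its underside. x along its length, y to the lid's hinge, z up. Baskets hang on the long rim at -y (centre line y = -91), bodies inside, at two places centred at x = -75 and +75; the other basket has one. Drain cock at -x end, handle at +x end.
- tank_rim (a point): Middle of the top of the tank's hook rim (x = 0, y = -91, z = 160 mm in the tank frame); axes as the tank.
- lid (a joint): Angle of the tank's red sheet lid, rad: 0 shut (level), grows as it opens, stop at 1.06; starts at 0.93 to 1.05, leaning over the tank. Hinge axis along the tank's x at y = +95, z = 176. Lid 306 (x) x 192 deep, 3 thick above the hinge plane. Stiff hinge: stays where left; about 4 N down near its free edge shuts it. Shut, it clears hung baskets.
- lid_edge (a point): Middle of the lid's free edge, 192 mm from the hinge. Axes: x along the hinge, y from the edge to the hinge within the lid, z out of its outer face. A bar handle 90 long (x), 32 high stands on the outer face in the middle of its length, 37 mm from this edge.
- basket2_mid (a point): Centre of a second, equal, empty basket that already hangs on the hook rim at one of the two places (50 mm below its bar); leave it hanging.
- soaking_lug_mid (a point): A lug like the first, lying on the tank's floor beneath the free place; a hung basket clears its top by about 20 mm.
- tray: Fixed grey drip tray, 330 (x) x 180 (y) x 14 high, floor 3 thick; the basket and the contact carrier stand on it, one in each half. Origin: centre of its underside.
- carrier_mid (a point): Black contact carrier with copper jaw, 62 x 84 x 75 high, loose on the tray; the point is 40 mm above its underside.
- spray_bottle_mid (a point): White spray bottle with blue head, 66 dia, 190 high, loose on the bench between tray and tank; the point is 100 mm above the bench.
- block_mid (a point): Three-pole distribution block, 190 x 85 x 96 high, black with metal lugs and two upright barriers, 1.6 kg, loose on the bench to the right of the tray; the point is 48 mm above the bench. Beyond it, to the right of y = -0.5 m, stands a fixed black switch assembly 170 high with an upright rod 265 high.
- tape_mid (a point): Yellow roll of tape lying flat, 100 dia, 25 high. Behind it and left of the tank stand fixed things up to 110 high (bin, mug, keyboard, label printer).
Things that resemble listed ones, but are neither listed nor needed, are in the scene too. Leave any yellow look-alike of the part that bears basket_grip alone. Leave any turquoise look-alike of the part that bears lug_mid alone.

How it is judged:
By the outcome, as a careful person would: the job done as asked, in the order asked, and still so for the second after the job is handed in, with the robot touching nothing.
It also fails if it takes over 61 s, if anything falls off the work surface, if the arm or the gripper's body presses on something with over 40 N, if the wrist force passes 120 N, or if a joint passes its speed limit or range.

## Robot

A 6-joint arm with a two-finger parallel gripper is mounted at the origin on the work surface. World frame = base frame: x ahead of the robot, y to its left, z up, the work surface at z = 0. Lengths are in m, angles in rad, forces in N, time in s.
With the tool pointing down it reaches from about 0.35 to 1 m from the base axis. Payload 7.1 kg.
Tool frame: the origin (TCP) lies at the very end of the fingers, on their centre line; the grasp point (between the pads) lies 19 mm behind it; z points along the fingers, y is the direction in which the jaws open and shut (so a half turn about z gives the same grasp; the last joint's range is limited). The gripper opens to 85 mm and grips with 20 to 120 N. Pads are 22 mm wide; open, the fingers measure 114 mm over their backs; the gripper's body (76 mm by 85 mm) begins 54 mm behind the grasp point. The pads swing forward as they close: fully open they stand 13 mm farther back than shut.
Start: joints at [1.108, 0.423, 1.63, -0, 1.089, -0.019], TCP at [0.268, 0.564, 0.231] pointing down, gripper open.
Joint ranges: [-3, 3], [-0.9, 2.11], [0.09, 2.58], [-1.31, 4.45], [0.11, 2.69], [-2.54, 2.54]. Speed limits (rad/s): [2.39, 2.39, 3.01, 3.14, 3.14, 3.14].

## Interface

Orientations are given as a unit quaternion [w, x, y, z].
In Python, from cell import status, eyes, job gives the robot as it stands.
- The arm moves only by the tool step_arm, never from a script. Its argument "rows" is a list of rows, each an object of numbers: "jaw": the opening, from -1 (shut) to 1 (fully open), so that 0 is half open; "tx", "ty", "tz": the shift along the world's x, y, z normalised to -1 to 1, where 1 is 0.02 m; "rx", "ry", "rz": the turn, a rotation vector about the world's x, y, z normalised to -1 to 1, where 1 is 0.12 rad. A call has 1 to 10 rows; each row shifts and turns the commanded pose from where the row before left it; what a row does not reach is not made up. A row lasts 1/12 s, in which the tool goes at most 41.7 mm and 7.16 degrees, less where a joint would pass 70% of its speed; a pose out of reach is approached as far as the arm can. A call with a number of a shift or a turn outside -1 to 1 is refused whole. A call with a gripper value outside its range is refused whole. The fingers move at their own pace and stop on an object; "newtons" is the grip in N (left out, the last holds). Time passes only in rows, so rows that do not move let the fingers close. It gives the time, the measured TCP pose, the force and the opening at its end, in the units of the state.
- status.state(): the state, without advancing time (a new reading comes with each control period).
- eyes.grab_frame(name): name is "scene" or "top" or "wrist"; returns the picture (420x560x3 uint8, red, green, blue); there is no depth.
- eyes.camera_model(name): a dict with "mtx" (3x3 intrinsics, pixels), "R" (3x3) and "t" (3): a world point X has camera coordinates R X + t. Camera axes: x right, y down, z forward; pixel columns grow to the right and rows downward; lengths in m; the calibration is good to about 2 mm. A picture is of the moment at which its call begins: read the wrist's pose just before it. camera_model takes no time and is no camera call; for the wrist camera it gives the pose at the moment of the call.
- job.close_job(): hands the job in, once; it reports no verdict.
The state is a dict: "time_s": time; "joints": joint angles; "qd": joint speeds; "joint_torque": joint torques, N m; "tool_pos": TCP position; "tcp_rot": TCP orientation; "wrist_force": force on the tool from outside, world axes, zero at the start; "moment": the same for the moment, N m; "finger_gap": finger opening in m.
Only numpy, scipy, OpenCV 4.12 (cv2) and the standard library are available. Lean on these libraries where they do the work, as an engineer would, in place of code of your own. Each camera call takes 0.05 s, during which the arm holds its last target. There are 200 camera calls.

## Working session

There is one attempt and no reset: what is moved stays moved. The work goes in short steps, Python scripts to look and compute and a tool call to move; the robot and the scene stay as the last step left them, time stands still between calls to the robot, and variables do not carry over. Pictures are saved under pics/ and viewed, about 8 in all and at most 12, crops included, and the job is handed in when it is done.

Besides the shell and the picture viewer there is one more tool, called after ">>>" as name(argument=value, ...) on one line, values as JSON. step_arm: Moves the arm, as the interface text tells. Its arguments: {"type":"object","properties":{"rows":{"type":"array"},"newtons":{"type":"number"}},"required":["rows"]}

```bash
mkdir -p pics; ls; cat > h.py <<'E'
import numpy as np, cv2
from cell import status, eyes, job
def cam(n):
    m=eyes.camera_model(n); return [np.array(m[k],float) for k in('mtx','R','t')]
def ray(c,uv):
    K,R,t=c; d=R.T@np.linalg.inv(K)@np.array([uv[0],uv[1],1.]); return -R.T@t,d
def onz(c,uv,z):
    o,d=ray(c,uv); return o+d*(z-o[2])/d[2]
def proj(c,X):
    K,R,t=c; p=K@(R@np.array(X,float)+t); return p[:2]/p[2]
def tri(c1,u1,c2,u2):
    o1,d1=ray(c1,u1);o2,d2=ray(c2,u2)
    A=np.stack([d1,-d2],1); s=np.linalg.lstsq(A,o2-o1,rcond=None)[0]
    a=o1+d1*s[0]; b=o2+d2*s[1]; return (a+b)/2,np.linalg.norm(a-b)
def save(n,img): cv2.imwrite('pics/'+n+'.png',img[:,:,::-1])
def st():
    s=status.state(); print({k:np.round(s[k],4).tolist() for k in('time_s','joints','tool_pos','tcp_rot','wrist_force','finger_gap')}); return s
E
python3 - <<'E'
from h import *
st()
for n in('scene','top'):
    f=eyes.grab_frame(n); np.save(n+'.npy',f); save(n+'0',f)
    c=cam(n); print(n,np.round(c[0],1).tolist(),np.round(-c[1].T@c[2],3),np.round(c[1],3).tolist())
E
```

```text
pics
{'time_s': 0.0, 'joints': [1.108, 0.4239, 1.6307, -0.0, 1.0886, -0.019], 'tool_pos': [0.2681, 0.564, 0.2305], 'tcp_rot': [-0.0002, 0.2201, 0.9755, -0.0008], 'wrist_force': [0.8134, -0.4578, 0.4673], 'finger_gap': 0.0854}
scene [[466.4, 0.0, 283.3], [0.0, 466.4, 207.6], [0.0, 0.0, 1.0]] [1.203 0.075 1.336] [[-0.21, 0.978, 0.004], [0.84, 0.182, -0.511], [-0.5, -0.104, -0.86]]
top [[505.8, 0.0, 279.4], [0.0, 505.8, 203.7], [0.0, 0.0, 1.0]] [ 0.393 -0.046  1.364] [[-0.029, -1.0, 0.006], [-0.995, 0.029, -0.094], [0.094, -0.009, -0.996]]
```

View pics/scene0.png

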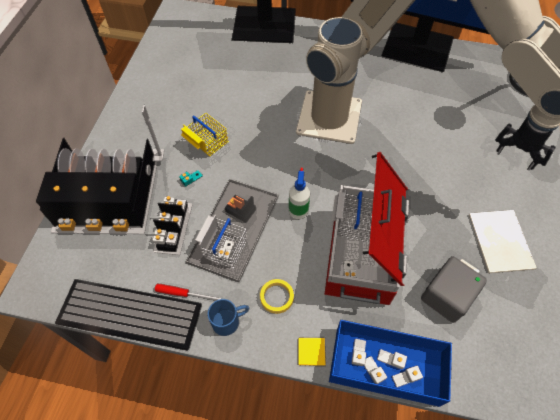

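View pics/top0.png

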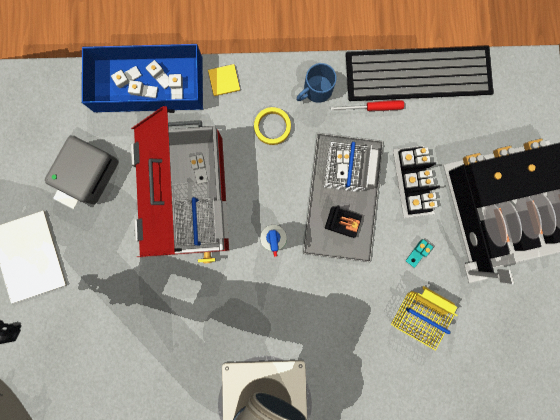

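The scene view shows the tray basket at (222,243), the tank at (370,240) with its lid leaning over it, and the bottle at (299,195). In the top view there are three basket candidates:
- **Tray basket (345,165):** white lug inside, lip plate at x≈373. This fits the description: it stands on the tray, its wire is steel and it holds a lug.
- **Hung basket (197,215):** already hanging, so not the one.
- **Yellow basket (425,318):** the look-alike, to be left alone.

The soaking lug at (198,165) marks the free place at the far-x end.

```bash
python3 - <<'E'
from h import *
T=np.load('top.npy');S=np.load('scene.npy')
def crop(I,x,y,w,h,W,H): return cv2.resize(I[y:y+h,x:x+w],(W,H),interpolation=cv2.INTER_CUBIC)
a=crop(T,125,100,130,165,400,508) ; b=crop(T,300,125,100,140,363,508)
save('cropT',np.hstack([a,b]))
a=crop(S,320,150,100,160,344,550); b=crop(S,180,170,110,110,450,450); b=np.vstack([b,np.zeros((100,450,3),np.uint8)])
save('cropS',np.hstack([a,b]))
for n,I in(('top',T),('scene',S)):
    hsv=cv2.cvtColor(I,cv2.COLOR_RGB2HSV)
    m=cv2.inRange(hsv,(100,140,60),(125,255,255))
    k,l,s,c=cv2.connectedComponentsWithStats(m)
    for i in range(1,k):
        if 20<s[i][4]<700:
            p=np.argwhere(l==i)[:,::-1].astype(np.float32); r=cv2.minAreaRect(p)
            print(n,s[i],np.round(c[i],1),np.round(cv2.boxPoints(r),1).tolist())
E
```

```text
top [346 142   9  45 163] [350.4 163.9] [[345.79998779296875, 186.0], [351.29998779296875, 141.6999969482422], [355.1000061035156, 142.10000610351562], [349.6000061035156, 186.39999389648438]]
top [192 198   8  47 189] [194.6 221. ] [[191.39999389648438, 198.0], [196.89999389648438, 197.8000030517578], [199.10000610351562, 244.0], [193.5, 244.3000030517578]]
top [266 230  14  21 197] [273.1 239.3] [[266.0, 230.0], [279.0, 230.0], [279.0, 250.0], [266.0, 250.0]]
top [406 308  44  26 156] [428.2 320.7] [[405.20001220703125, 309.3999938964844], [406.8999938964844, 306.5], [450.0, 331.20001220703125], [448.3999938964844, 334.1000061035156]]
scene [193 116  22  19  65] [202.6 124. ] [[191.0, 118.69999694824219], [193.39999389648438, 115.5], [215.39999389648438, 132.10000610351562], [213.0, 135.3000030517578]]
scene [295 171  10  19 137] [299.9 181. ] [[295.0, 171.0], [304.0, 171.0], [304.0, 189.0], [295.0, 189.0]]
scene [355 192   7  37 110] [358.4 209.2] [[354.70001220703125, 228.0], [358.29998779296875, 191.6999969482422], [361.79998779296875, 192.10000610351562], [358.20001220703125, 228.3000030517578]]
scene [212 218  18  36 105] [220.4 234.8] [[210.39999389648438, 251.1999969482422], [227.1999969482422, 217.60000610351562], [230.8000030517578, 219.39999389648438], [214.0, 253.0]]
```

View pics/cropT.png

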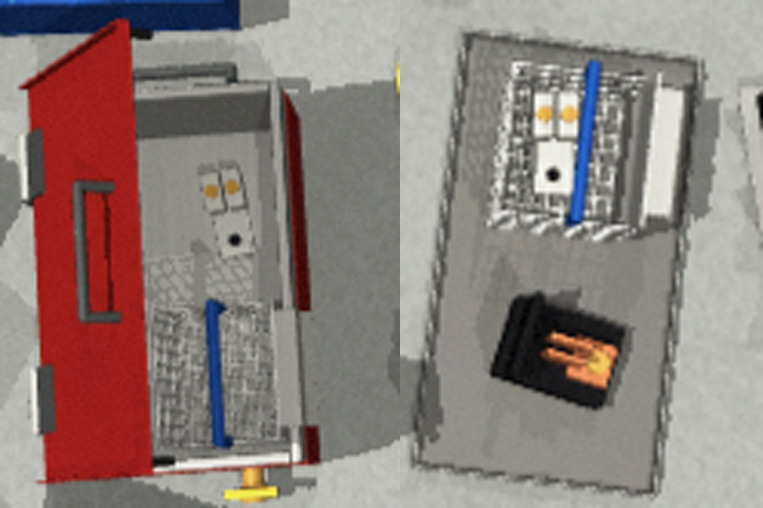

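View pics/cropS.png

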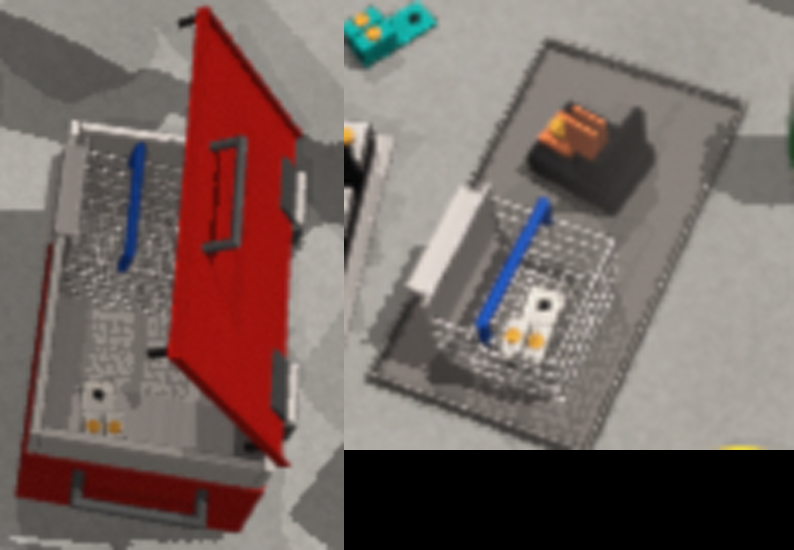

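Crops confirm it: the tray basket has the steel lug and the blue bar from (346,186) to (353,142), with its lip toward -y. The tank's free place is the +x end, over the soaking lug, and its hook rim faces -y.

```bash
python3 - <<'E'
from h import *
t=cam('top');s=cam('scene')
T=lambda x,y:(125+x/3.077-.3,100+y/3.077-.3); S=lambda x,y:(320+x/3.44-.3,150+y/3.44-.3)
def pr(n,a,b): X,e=tri(t,a,s,b); print(n,np.round(X,4),'gap',round(e,4)); return X
g1=pr('grip near',(347.7,185.8),(229,218.7)); g2=pr('grip far',(353.2,142.1),(212.4,251.8))
b=g2-g1; print('mid',(g1+g2)/2,'len',np.linalg.norm(b),'yaw',np.degrees(np.arctan2(b[1],b[0])))
c=(350.4,163.9); print('centroid z.111',onz(t,c,.104),onz(t,c,.097), onz(s,(220.4,234.8),.1))
h1=pr('b2 near',(196.3,244),(360,192.2)); h2=pr('b2 far',(194,198.2),(356.6,228));b=h2-h1; print('yaw',np.degrees(np.arctan2(b[1],b[0])),(h1+h2)/2)
r1=pr('rim near',T(303,462),S(72,122)); r2=pr('rim far',T(284,83),S(28,452)); b=r2-r1; print('yaw',np.degrees(np.arctan2(b[1],b[0])),np.linalg.norm(b))
for n,uv in(('n',T(303,462)),('f',T(284,83))): print('z.16',n,onz(t,uv,.16))
for n,uv in(('n',S(72,122)),('f',S(28,452))): print('z.16s',n,onz(s,uv,.16))
l1=pr('lid near',T(152,477),S(203,8)); l2=pr('lid far',T(130,20),S(170,355))
print('bottle',onz(t,(273,240),.19)[:2])
E
```

```text
grip near [ 0.5536 -0.2304  0.0941] gap 0.0013
grip far [ 0.6674 -0.2505  0.0852] gap 0.0016
mid [ 0.61050074 -0.24049648  0.08967719] len 0.11598788998610567 yaw -10.01224814519567
centroid z.111 [ 0.60789159 -0.23884101  0.104     ] [ 0.60908581 -0.23991387  0.097     ] [ 0.61508401 -0.23858406  0.1       ]
b2 near [0.4165 0.1444 0.1591] gap 0.0014
b2 far [0.5282 0.1517 0.1388] gap 0.0015
yaw 3.7381777509120533 [0.47239004 0.14804157 0.14895311]
rim near [0.4007 0.0827 0.1541] gap 0.0039
rim far [0.7057 0.095  0.1316] gap 0.0048
yaw 2.315807078688253 0.3060838966351251
z.16 n [0.40094647 0.08014415 0.16      ]
z.16 f [0.69878794 0.08947837 0.16      ]
z.16s n [0.40429695 0.08459703 0.16      ]
z.16s f [0.71704813 0.09687026 0.16      ]
lid near [0.3925 0.165  0.3302] gap 0.0057
lid far [0.7    0.175  0.3366] gap 0.0045
bottle [ 0.42006683 -0.03870075]
```

>>> step_arm(rows=[{"tz": 1, "ty": -0.5, "rz": 0.75}, {"tz": 1, "ty": -1, "rz": 0.75}, {"tz": 1, "ty": -1, "rz": 0.75}, {"tz": 1, "ty": -1}, {"tz": 1, "ty": -1}, {"tz": 1, "ty": -1, "tx": 0.5}, {"tz": 1, "ty": -1, "tx": 1}, {"tz": 1, "ty": -1, "tx": 1}, {"tz": 1, "ty": -1, "tx": 1}, {"tz": 1, "ty": -1, "tx": 1}])

```text
schema error: expected keys jaw, tx, ty, tz, rx, ry, rz
```

>>> step_arm(rows=[{"ty": -1, "tx": 1}, {"ty": -1, "tx": 1}, {"ty": -1, "tx": 1}, {"ty": -1, "tx": 1}, {"ty": -1, "tx": 1}, {"ty": -1, "tx": 1}, {"ty": -1, "tx": 1}, {"ty": -1, "tx": 1}, {"ty": -1, "tx": 1}, {"ty": -1, "tx": 1}])

```text
schema error: expected keys jaw, tx, ty, tz, rx, ry, rz
```

>>> step_arm(rows=[{"ty": -1, "tx": 1}, {"ty": -1, "tx": 1}, {"ty": -1}, {"ty": -1}, {"ty": -1}, {"ty": -1}, {"ty": -1}, {"ty": -1}, {"ty": -1}, {"ty": -1}])

```text
schema error: expected keys jaw, tx, ty, tz, rx, ry, rz
```

>>> step_arm(rows=[{"ty": -1, "rx": 0.5, "ry": -0.1}, {"ty": -1, "rx": 0.5, "ry": -0.1}, {"ty": -1, "rx": 0.5, "ry": -0.1}, {"ty": -1, "rx": 0.5, "ry": -0.1}, {"ty": -1, "rx": 0.5, "ry": -0.1}, {"ty": -1, "rx": 0.5, "ry": -0.1}, {"ty": -1, "rx": 0.5, "ry": -0.1, "tz": -1}, {"ty": -1, "rx": 0.5, "ry": -0.1, "tz": -1}, {"ty": -1, "rx": 0.3, "tz": -1}, {"ty": -1, "tz": -1}])

```text
schema error: expected keys jaw, tx, ty, tz, rx, ry, rz
```

>>> step_arm(rows=[{"jaw": -0.3, "tx": 0, "ty": -0.5, "tz": 1, "rx": 0, "ry": 0, "rz": 0.75}, {"jaw": -0.3, "tx": 0, "ty": -1, "tz": 1, "rx": 0, "ry": 0, "rz": 0.75}, {"jaw": -0.3, "tx": 0, "ty": -1, "tz": 1, "rx": 0, "ry": 0, "rz": 0.75}, {"jaw": -0.3, "tx": 0, "ty": -1, "tz": 1, "rx": 0, "ry": 0, "rz": 0}, {"jaw": -0.3, "tx": 0, "ty": -1, "tz": 1, "rx": 0, "ry": 0, "rz": 0}, {"jaw": -0.3, "tx": 0.5, "ty": -1, "tz": 1, "rx": 0, "ry": 0, "rz": 0}, {"jaw": -0.3, "tx": 1, "ty": -1, "tz": 1, "rx": 0, "ry": 0, "rz": 0}, {"jaw": -0.3, "tx": 1, "ty": -1, "tz": 1, "rx": 0, "ry": 0, "rz": 0}, {"jaw": -0.3, "tx": 1, "ty": -1, "tz": 1, "rx": 0, "ry": 0, "rz": 0}, {"jaw": -0.3, "tx": 1, "ty": -1, "tz": 1, "rx": 0, "ry": 0, "rz": 0}])

```text
time_s: 0.93
tool_pos: [0.3587, 0.3732, 0.4321]
tcp_rot: [-0.0, 0.087, 0.996, -0.0]
wrist_force: [-0.2, 0.8, 0.2]
finger_gap: 0.0297
```

>>> step_arm(rows=[{"jaw": -0.3, "tx": 1, "ty": -1, "tz": 0, "rx": 0, "ry": 0, "rz": 0}, {"jaw": -0.3, "tx": 1, "ty": -1, "tz": 0, "rx": 0, "ry": 0, "rz": 0}, {"jaw": -0.3, "tx": 1, "ty": -1, "tz": 0, "rx": 0, "ry": 0, "rz": 0}, {"jaw": -0.3, "tx": 1, "ty": -1, "tz": 0, "rx": 0, "ry": 0, "rz": 0}, {"jaw": -0.3, "tx": 1, "ty": -1, "tz": 0, "rx": 0, "ry": 0, "rz": 0}, {"jaw": -0.3, "tx": 1, "ty": -1, "tz": 0, "rx": 0, "ry": 0, "rz": 0}, {"jaw": -0.3, "tx": 1, "ty": -1, "tz": 0, "rx": 0, "ry": 0, "rz": 0}, {"jaw": -0.3, "tx": 1, "ty": -1, "tz": 0, "rx": 0, "ry": 0, "rz": 0}, {"jaw": -0.3, "tx": 1, "ty": -1, "tz": 0, "rx": 0, "ry": 0, "rz": 0}, {"jaw": -0.3, "tx": 1, "ty": -1, "tz": 0, "rx": 0, "ry": 0, "rz": 0}])

```text
time_s: 1.77
tool_pos: [0.559, 0.1732, 0.4309]
tcp_rot: [-0.0, 0.087, 0.996, -0.0]
wrist_force: [0.3, -0.4, 0.6]
finger_gap: 0.0298
```

```bash
python3 - <<'E'
from h import *
c=cam('wrist'); np.save('w1c.npy',np.array([c[0].ravel(),c[1].ravel(),np.r_[c[2],np.zeros(6)]])); f=eyes.grab_frame('wrist'); np.save('w1.npy',f); save('w1',f)
print(np.round(-c[1].T@c[2],3),c[0][0,0])
for X in[(.401,.081,.16),(.699,.0895,.16),(.623,.147,.166)]: print(proj(c,X))
E
```

```text
[0.478 0.187 0.574] 340.98593072185156
[169.66200852  44.53473867]
[234.68739664 280.49719904]
[265.68027967 223.85610048]
```

View pics/w1.png

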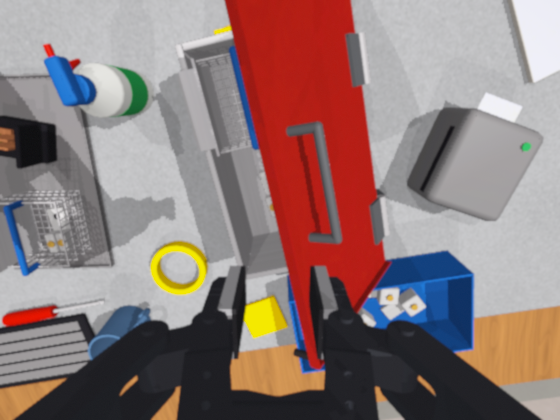

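The wrist view has the hook rim running from (180,48) to (245,278), with the hung basket's lip at (195,110) and the free place below it. I'll enlarge it and compare with the top view.

```bash
python3 - <<'E'
from h import *
f=np.load('w1.npy'); T=np.load('top.npy')
a=cv2.resize(f[30:290,165:305],(323,600),interpolation=cv2.INTER_CUBIC)
b=cv2.resize(T[112:262,190:240],(200,600),interpolation=cv2.INTER_NEAREST)
for y in range(0,600,100):
    cv2.line(b,(0,y),(6,y),(0,255,0),1); cv2.line(a,(0,y),(6,y),(0,255,0),1)
save('cmp',np.hstack([a,b]))
E
```

```text
(no output)
```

View pics/cmp.png

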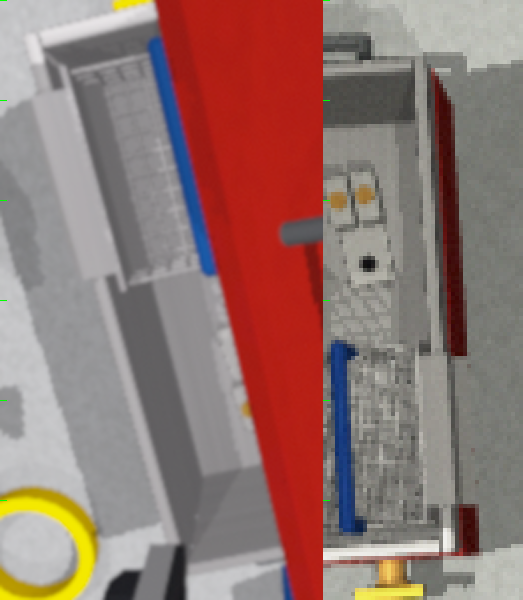

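```bash
python3 - <<'E'
from h import *
a=np.load('w1c.npy'); w=[a[0].reshape(3,3),a[1].reshape(3,3),a[2][:3]]
t=cam('top');s=cam('scene')
for n,uw,ut,us in(('near',(177.1,47.3),(223,250),(340.6,185.2)),('far',(237.4,277),(217,127),(327.9,281.1))):
    print(n,'w',onz(w,uw,.16)[:2],'t',onz(t,ut,.16)[:2],'s',onz(s,us,.16)[:2])
    for A in((w,uw,t,ut),(w,uw,s,us),(t,ut,s,us)): print(tri(*A))
# b2 bar at z .166 : ends
for uv in((196.3,244),(194,198.2)): print('b2 top',onz(t,uv,.168)[:2])
for uv in((360,192.2),(356.6,228)): print('b2 scene',onz(s,uv,.168)[:2])
for uv in((165+155/2.307,30+40/2.307),(165+209/2.307,30+270/2.307)): print('b2 wrist',onz(w,uv,.168)[:2])
# tray basket in wrist
hsv=cv2.cvtColor(np.load('w1.npy'),cv2.COLOR_RGB2HSV); m=cv2.inRange(hsv,(100,140,60),(125,255,255)); m[:,50:]=0;m[:195]=0; m[280:]=0
p=np.argwhere(m)[:,::-1].astype(np.float32); r=cv2.minAreaRect(p); print(r, onz(w,r[0],.097)); print(cv2.boxPoints(r)); print(tri(w,r[0],t,(350.4,163.9)))
for uv in((347.7,185.8),(353.2,142.1)): print('grip top',onz(t,uv,.097)[:2])
E
```

```text
near w [0.40507163 0.0883111 ] t [0.4005957  0.08055939] s [0.40444144 0.08452651]
(array([0.40088559, 0.08288822, 0.13705195]), np.float64(0.0003233670032103855))
(array([0.403784  , 0.08606095, 0.15743385]), np.float64(0.003524861830551632))
(array([0.40040459, 0.08291745, 0.15353623]), np.float64(0.003375355792116425))
far w [0.69437353 0.09428238] t [0.69798306 0.08948707] s [0.71702692 0.09703102]
(array([0.70157895, 0.09110301, 0.14608303]), np.float64(0.00017115014040309118))
(array([0.70674564, 0.09343483, 0.13800325]), np.float64(0.008347162739195222))
(array([0.70520136, 0.095213  , 0.13037737]), np.float64(0.004822203767088343))
b2 top [0.41646345 0.14228154]
b2 top [0.52510484 0.14623033]
b2 scene [0.42231217 0.14456368]
b2 scene [0.54452571 0.15055491]
b2 wrist [0.41676418 0.14873137]
b2 wrist [0.52554223 0.15313387]
((21.084903717041016, 238.0471649169922), (72.3890151977539, 18.26895523071289), 74.05460357666016) [ 0.60630379 -0.22786492  0.097     ]
[[  2.358488 205.7547  ]
 [ 19.924526 200.73584 ]
 [ 39.811317 270.33963 ]
 [ 22.245281 275.3585  ]]
(array([ 0.61141049, -0.24256213,  0.08012505]), np.float64(0.001103015717316482))
grip top [ 0.55331017 -0.23069864]
grip top [ 0.66506284 -0.2494501 ]
```

>>> step_arm(rows=[{"jaw": -0.3, "tx": 1, "ty": -1, "tz": 0, "rx": 0, "ry": 0, "rz": 0}, {"jaw": -0.3, "tx": 1, "ty": -1, "tz": 0, "rx": 0, "ry": 0, "rz": 0}, {"jaw": -0.3, "tx": 0.2, "ty": -1, "tz": 0, "rx": 0, "ry": 0, "rz": 0}, {"jaw": -0.3, "tx": 0, "ty": -1, "tz": 0, "rx": 0, "ry": 0, "rz": 0}, {"jaw": -0.3, "tx": 0, "ty": -1, "tz": 0, "rx": 0, "ry": 0, "rz": 0}, {"jaw": -0.3, "tx": 0, "ty": -1, "tz": 0, "rx": 0, "ry": 0, "rz": 0}, {"jaw": -0.3, "tx": 0, "ty": -1, "tz": 0, "rx": 0, "ry": 0, "rz": 0}, {"jaw": -0.3, "tx": 0, "ty": -1, "tz": 0, "rx": 0, "ry": 0, "rz": 0}, {"jaw": -0.3, "tx": 0, "ty": -1, "tz": 0, "rx": 0, "ry": 0, "rz": 0}, {"jaw": -0.3, "tx": 0, "ty": -1, "tz": 0, "rx": 0, "ry": 0, "rz": 0}])

```text
time_s: 2.65
tool_pos: [0.602, -0.0263, 0.4309]
tcp_rot: [-0.0, 0.087, 0.996, 0.0]
wrist_force: [0.3, -0.0, 0.2]
finger_gap: 0.0298
```

>>> step_arm(rows=[{"jaw": -0.3, "tx": 0, "ty": -1, "tz": 0, "rx": 0.5, "ry": -0.085, "rz": 0}, {"jaw": -0.3, "tx": 0, "ty": -1, "tz": 0, "rx": 0.5, "ry": -0.085, "rz": 0}, {"jaw": -0.3, "tx": 0, "ty": -1, "tz": 0, "rx": 0.5, "ry": -0.085, "rz": 0}, {"jaw": -0.3, "tx": 0, "ty": -1, "tz": -1, "rx": 0.5, "ry": -0.085, "rz": 0}, {"jaw": -0.3, "tx": 0, "ty": -1, "tz": -1, "rx": 0.5, "ry": -0.085, "rz": 0}, {"jaw": -0.3, "tx": 0, "ty": -1, "tz": -1, "rx": 0.5, "ry": -0.085, "rz": 0}, {"jaw": -0.3, "tx": 0, "ty": -1, "tz": -1, "rx": 0.5, "ry": -0.085, "rz": 0}, {"jaw": -0.3, "tx": 0, "ty": -1, "tz": -1, "rx": 0.5, "ry": -0.085, "rz": 0}, {"jaw": -0.3, "tx": 0, "ty": -1, "tz": -1, "rx": 0.3, "ry": -0.05, "rz": 0}, {"jaw": -0.3, "tx": 0, "ty": -1, "tz": -1, "rx": 0, "ry": 0, "rz": 0}])

```text
time_s: 3.48
tool_pos: [0.6013, -0.2272, 0.2889]
tcp_rot: [0.02, 0.085, 0.962, 0.259]
wrist_force: [0.7, -0.1, 0.1]
finger_gap: 0.0298
```

>>> step_arm(rows=[{"jaw": -0.3, "tx": 0, "ty": -1, "tz": -1, "rx": 0, "ry": 0, "rz": 0}, {"jaw": -0.3, "tx": 0, "ty": -1, "tz": -1, "rx": 0, "ry": 0, "rz": 0}, {"jaw": -0.3, "tx": 0, "ty": -1, "tz": -1, "rx": 0, "ry": 0, "rz": 0}, {"jaw": -0.3, "tx": 0, "ty": 0, "tz": 0, "rx": 0, "ry": 0, "rz": 0}])

```text
time_s: 3.82
tool_pos: [0.6003, -0.2876, 0.226]
tcp_rot: [0.018, 0.086, 0.962, 0.259]
wrist_force: [-1.0, 0.6, -0.0]
finger_gap: 0.03
```

```bash
python3 - <<'E'
from h import *
S=st()
from scipy.spatial.transform import Rotation as Ro
q=S['tcp_rot']; print(Ro.from_quat([q[1],q[2],q[3],q[0]]).as_matrix().round(3))
c=cam('wrist'); f=eyes.grab_frame('wrist'); save('w2',f)
hsv=cv2.cvtColor(f,cv2.COLOR_RGB2HSV); m=cv2.inRange(hsv,(100,140,60),(125,255,255))
k,l,s,ce=cv2.connectedComponentsWithStats(m)
for i in range(1,k):
    if s[i][4]>60: print(s[i],ce[i].round(1),onz(c,ce[i],.097).round(4))
print(proj(c,(.61,-.24,.097)))
E
```

```text
{'time_s': 3.8167, 'joints': [-0.6647, 0.6131, 1.4222, 0.4613, 1.399, -2.2056], 'tool_pos': [0.6003, -0.2876, 0.226], 'tcp_rot': [0.0184, 0.0859, 0.9619, 0.2588], 'wrist_force': [-1.0001, 0.6168, -0.0034], 'finger_gap': 0.03}
[[-0.985  0.156  0.08 ]
 [ 0.175  0.851  0.495]
 [ 0.009  0.501 -0.865]]
[ 235  134   27  130 1499] [252.7 197.4] [ 0.6047 -0.237   0.097 ]
[ 440  184  120  123 9685] [497.1 244. ] [0.8103 0.1525 0.097 ]
[250.73813708 204.26137281]
```

View pics/w2.png

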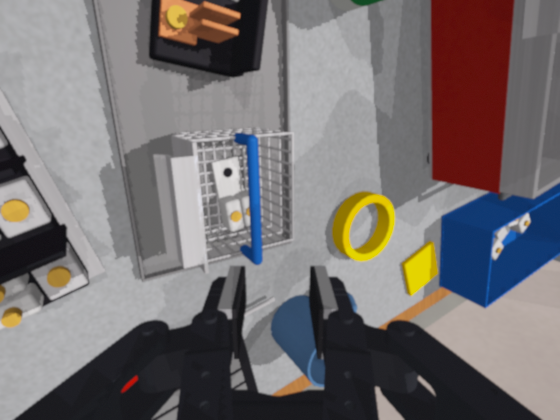

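Wrist view: the bar runs from (248,135) to (257,262), centred between the fingers and parallel to them, with the lug below it. Wrist and top agree to a few mm, so I'm descending along the tilted tool axis.

>>> step_arm(rows=[{"jaw": -0.3, "tx": -0.1, "ty": -0.95, "tz": -0.55, "rx": 0, "ry": 0, "rz": 0}, {"jaw": -0.3, "tx": 0.08, "ty": 0.48, "tz": -0.84, "rx": 0, "ry": 0, "rz": 0}, {"jaw": -0.3, "tx": 0.08, "ty": 0.48, "tz": -0.84, "rx": 0, "ry": 0, "rz": 0}, {"jaw": -0.3, "tx": 0.08, "ty": 0.48, "tz": -0.84, "rx": 0, "ry": 0, "rz": 0}, {"jaw": -0.3, "tx": 0.08, "ty": 0.48, "tz": -0.84, "rx": 0, "ry": 0, "rz": 0}, {"jaw": -0.3, "tx": 0.08, "ty": 0.48, "tz": -0.84, "rx": 0, "ry": 0, "rz": 0}, {"jaw": -0.3, "tx": 0, "ty": 0, "tz": 0, "rx": 0, "ry": 0, "rz": 0}])

```text
time_s: 4.45
tool_pos: [0.6072, -0.2529, 0.1342]
tcp_rot: [0.019, 0.083, 0.962, 0.259]
wrist_force: [-0.7, 0.3, 0.1]
finger_gap: 0.0297
```

```bash
python3 - <<'E'
from h import *
S=st()
c=cam('wrist'); f=eyes.grab_frame('wrist'); save('w3',f)
hsv=cv2.cvtColor(f,cv2.COLOR_RGB2HSV); m=cv2.inRange(hsv,(100,140,60),(125,255,255))
k,l,s,ce=cv2.connectedComponentsWithStats(m)
for i in range(1,k):
    if s[i][4]>300: print(s[i],ce[i].round(1),onz(c,ce[i],.097).round(4))
E
```

```text
{'time_s': 4.45, 'joints': [-0.6203, 0.6998, 1.502, 0.4959, 1.2352, -2.2552], 'tool_pos': [0.6072, -0.2529, 0.1342], 'tcp_rot': [0.0186, 0.0833, 0.962, 0.2593], 'wrist_force': [-0.677, 0.2675, 0.0718], 'finger_gap': 0.0297}
[ 241  145   39  188 3377] [267.3 236.4] [ 0.6021 -0.2368  0.097 ]
[ 474  210   86  136 9214] [520.9 276.5] [0.7727 0.0666 0.097 ]
```

View pics/w3.png

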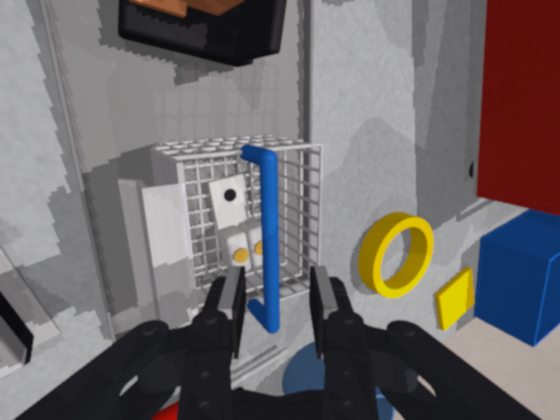

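```bash
python3 - <<'E'
from h import *
c=cam('wrist'); S=status.state()
a=onz(c,(269.5,152),.097);b=onz(c,(272.5,329),.097); print(a,b,(a+b)/2,np.linalg.norm(a-b), np.degrees(np.arctan2(*(b-a)[1::-1])))
d=np.array([.08,.495,-.865]); p=np.array(S['tool_pos'])
for l in (0,.03,.06): print(proj(c,p+d*l))
E
```

```text
[ 0.55601476 -0.22729108  0.097     ] [ 0.66838131 -0.24572175  0.097     ] [ 0.61219804 -0.23650642  0.097     ] 0.11386803967412958 -9.314867664790981
[277.20957401 282.96248517]
[277.22778978 255.46784548]
[277.24126268 235.13204172]
```

>>> step_arm(rows=[{"jaw": -0.3, "tx": 0, "ty": -0.34, "tz": 0, "rx": 0, "ry": 0, "rz": 0}, {"jaw": -0.3, "tx": 0.07, "ty": 0.38, "tz": -0.67, "rx": 0, "ry": 0, "rz": 0}, {"jaw": -0.3, "tx": 0.07, "ty": 0.38, "tz": -0.67, "rx": 0, "ry": 0, "rz": 0}, {"jaw": -0.3, "tx": 0.07, "ty": 0.38, "tz": -0.67, "rx": 0, "ry": 0, "rz": 0}, {"jaw": -0.3, "tx": 0.07, "ty": 0.38, "tz": -0.67, "rx": 0, "ry": 0, "rz": 0}, {"jaw": -0.3, "tx": 0, "ty": 0, "tz": 0, "rx": 0, "ry": 0, "rz": 0}])

```text
time_s: 5.0
tool_pos: [0.6134, -0.232, 0.0815]
tcp_rot: [0.02, 0.084, 0.962, 0.258]
wrist_force: [-1.2, -0.0, 0.0]
finger_gap: 0.0299
```

>>> step_arm(newtons=60, rows=[{"jaw": -0.6, "tx": 0, "ty": 0, "tz": 0, "rx": 0, "ry": 0, "rz": 0}, {"jaw": -0.7, "tx": 0, "ty": 0, "tz": 0, "rx": 0, "ry": 0, "rz": 0}, {"jaw": -1, "tx": 0, "ty": 0, "tz": 0, "rx": 0, "ry": 0, "rz": 0}, {"jaw": -1, "tx": 0, "ty": 0, "tz": 0, "rx": 0, "ry": 0, "rz": 0}, {"jaw": -1, "tx": 0, "ty": 0, "tz": 0, "rx": 0, "ry": 0, "rz": 0}, {"jaw": -1, "tx": 0, "ty": 0, "tz": 0, "rx": 0, "ry": 0, "rz": 0}])

```text
time_s: 5.5
tool_pos: [0.6149, -0.2323, 0.0857]
tcp_rot: [0.022, 0.083, 0.962, 0.259]
wrist_force: [-1.0, 6.7, 8.1]
finger_gap: 0.0077
```

>>> step_arm(rows=[{"jaw": -1, "tx": 0, "ty": 0, "tz": 0.4, "rx": 0, "ry": 0, "rz": 0}, {"jaw": -1, "tx": 0, "ty": 0, "tz": 0.5, "rx": 0, "ry": 0, "rz": 0}, {"jaw": -1, "tx": 0, "ty": 0, "tz": 0.5, "rx": 0, "ry": 0, "rz": 0}, {"jaw": -1, "tx": 0, "ty": 0, "tz": 0.5, "rx": 0, "ry": 0, "rz": 0}, {"jaw": -1, "tx": 0, "ty": 0, "tz": 0, "rx": 0, "ry": 0, "rz": 0}, {"jaw": -1, "tx": 0, "ty": 0, "tz": 0, "rx": 0, "ry": 0, "rz": 0}])

```text
time_s: 6.0
tool_pos: [0.6144, -0.2336, 0.1219]
tcp_rot: [0.022, 0.084, 0.962, 0.257]
wrist_force: [-0.7, 0.2, -4.1]
finger_gap: 0.0078
```

```bash
python3 - <<'E'
from h import *
S=st(); print(S['moment'])
c=cam('wrist'); f=eyes.grab_frame('wrist'); np.save('w4.npy',f); save('w4',f); g=eyes.grab_frame('scene')
h=cv2.resize(g[180:290,170:290],(400,367),interpolation=cv2.INTER_CUBIC)
o=np.zeros((420,800,3),np.uint8); o[:,:400]=f[:,80:480]; o[:367,400:]=h; save('c4',o)
E
```

```text
{'time_s': 6.0, 'joints': [-0.592, 0.7062, 1.5233, 0.5122, 1.1921, -2.2499], 'tool_pos': [0.6144, -0.2336, 0.1219], 'tcp_rot': [0.022, 0.0837, 0.9625, 0.2572], 'wrist_force': [-0.7341, 0.218, -4.1001], 'finger_gap': 0.0078}
[-0.60146205  0.1498821  -0.02473039]
```

View pics/c4.png

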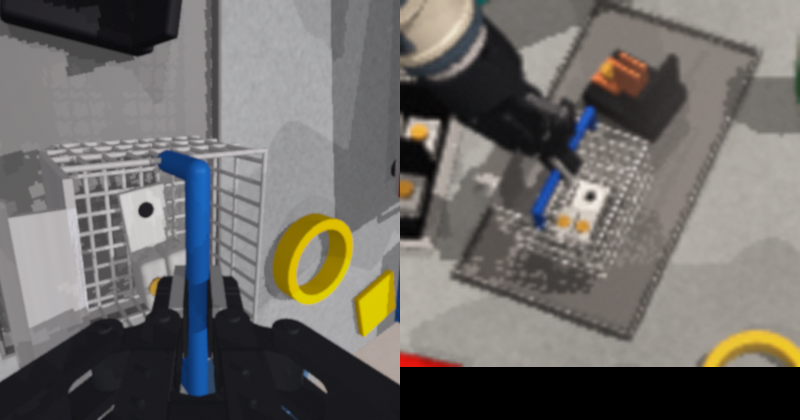

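Basket lifted level (wrist force about −4.1 N) with the lug lying inside. Now I'll raise it and carry it toward the tank, turning it to the tank's yaw.

>>> step_arm(rows=[{"jaw": -1, "tx": 0, "ty": 0, "tz": 0.4, "rx": 0, "ry": 0, "rz": 0}, {"jaw": -1, "tx": 0, "ty": 0, "tz": 0.7, "rx": 0, "ry": 0, "rz": 0}, {"jaw": -1, "tx": 0, "ty": 0, "tz": 0.8, "rx": 0, "ry": 0, "rz": 0}, {"jaw": -1, "tx": 0, "ty": 0, "tz": 0.8, "rx": 0, "ry": 0, "rz": 0}, {"jaw": -1, "tx": 0, "ty": 0, "tz": 0.8, "rx": 0, "ry": 0, "rz": 0}, {"jaw": -1, "tx": 0, "ty": 0, "tz": 0.8, "rx": 0, "ry": 0, "rz": 0}, {"jaw": -1, "tx": 0, "ty": 0.2, "tz": 0.8, "rx": 0, "ry": 0, "rz": 0}, {"jaw": -1, "tx": 0, "ty": 0.4, "tz": 0.8, "rx": 0, "ry": 0, "rz": 0}, {"jaw": -1, "tx": 0, "ty": 0.6, "tz": 0.6, "rx": 0, "ry": 0, "rz": 0.2}, {"jaw": -1, "tx": 0, "ty": 0.7, "tz": 0.4, "rx": 0, "ry": 0, "rz": 0.2}])

```text
time_s: 6.93
tool_pos: [0.6142, -0.1942, 0.261]
tcp_rot: [0.016, 0.06, 0.964, 0.258]
wrist_force: [0.3, -0.2, -4.4]
finger_gap: 0.0076
```

>>> step_arm(rows=[{"jaw": -1, "tx": 0, "ty": 0.7, "tz": 0, "rx": 0, "ry": 0, "rz": 0.2}, {"jaw": -1, "tx": 0.1, "ty": 0.7, "tz": 0, "rx": 0, "ry": 0, "rz": 0.2}, {"jaw": -1, "tx": 0.1, "ty": 0.7, "tz": 0, "rx": 0, "ry": 0, "rz": 0.2}, {"jaw": -1, "tx": 0.1, "ty": 0.7, "tz": 0, "rx": 0, "ry": 0, "rz": 0.2}, {"jaw": -1, "tx": 0.1, "ty": 0.7, "tz": 0, "rx": 0, "ry": 0, "rz": 0.2}, {"jaw": -1, "tx": 0.1, "ty": 0.7, "tz": 0, "rx": 0, "ry": 0, "rz": 0.2}, {"jaw": -1, "tx": 0.1, "ty": 0.7, "tz": 0, "rx": 0, "ry": 0, "rz": 0.16}, {"jaw": -1, "tx": 0, "ty": 0.7, "tz": 0, "rx": 0, "ry": 0, "rz": 0}, {"jaw": -1, "tx": 0, "ty": 0.7, "tz": 0, "rx": 0, "ry": 0, "rz": 0}, {"jaw": -1, "tx": 0, "ty": 0.7, "tz": 0, "rx": 0, "ry": 0, "rz": 0}])

```text
time_s: 7.77
tool_pos: [0.6257, -0.0535, 0.2586]
tcp_rot: [-0.006, -0.018, 0.966, 0.259]
wrist_force: [-0.2, -0.2, -4.6]
finger_gap: 0.0074
```

>>> step_arm(rows=[{"jaw": -1, "tx": 0, "ty": 0.7, "tz": 0, "rx": 0, "ry": 0, "rz": 0}, {"jaw": -1, "tx": 0, "ty": 0.7, "tz": 0, "rx": 0, "ry": 0, "rz": 0}, {"jaw": -1, "tx": 0, "ty": 0.7, "tz": 0, "rx": 0, "ry": 0, "rz": 0}, {"jaw": -1, "tx": 0, "ty": 0.7, "tz": 0, "rx": 0, "ry": 0, "rz": 0}, {"jaw": -1, "tx": 0, "ty": 0.7, "tz": 0, "rx": 0, "ry": 0, "rz": 0}, {"jaw": -1, "tx": 0, "ty": 0.7, "tz": 0, "rx": 0, "ry": 0, "rz": 0}, {"jaw": -1, "tx": 0, "ty": 0.6, "tz": 0, "rx": 0, "ry": 0, "rz": 0}, {"jaw": -1, "tx": 0, "ty": 0.4, "tz": 0, "rx": 0, "ry": 0, "rz": 0}, {"jaw": -1, "tx": 0, "ty": 0, "tz": 0, "rx": 0, "ry": 0, "rz": 0}, {"jaw": -1, "tx": 0, "ty": 0, "tz": 0, "rx": 0, "ry": 0, "rz": 0}])

```text
time_s: 8.6
tool_pos: [0.6259, 0.0494, 0.2587]
tcp_rot: [-0.006, -0.018, 0.966, 0.258]
wrist_force: [-0.8, -0.6, -4.8]
finger_gap: 0.0079
```

```bash
python3 - <<'E'
from h import *
S=st()
from scipy.spatial.transform import Rotation as Ro
q=S['tcp_rot']; print(Ro.from_quat([q[1],q[2],q[3],q[0]]).as_matrix().round(3))
o=[]
cs={}
for n in('scene','top','wrist'):
    cs[n]=cam(n); f=eyes.grab_frame(n); np.save(n+'5.npy',f); o.append(f)
    hsv=cv2.cvtColor(f,cv2.COLOR_RGB2HSV); m=cv2.inRange(hsv,(100,140,60),(125,255,255))
    k,l,s,ce=cv2.connectedComponentsWithStats(m)
    for i in range(1,k):
        if s[i][4]>30: print(n,s[i],ce[i].round(1))
C=np.zeros((600,800,3),np.uint8)
C[:420,:300]=cv2.resize(o[1][95:270,130:255],(300,420),interpolation=cv2.INTER_CUBIC)
C[:420,300:800]=o[2][:,30:530]
save('c5',C[:420])
E
```

```text
{'time_s': 8.6, 'joints': [-0.1767, 0.4595, 1.6039, 0.539, 1.2518, -2.0037], 'tool_pos': [0.6259, 0.0494, 0.2587], 'tcp_rot': [-0.0063, -0.0185, 0.9658, 0.2585], 'wrist_force': [-0.8081, -0.6371, -4.756], 'finger_gap': 0.0079}
[[-0.999 -0.032 -0.022]
 [-0.039  0.866  0.499]
 [ 0.003  0.499 -0.866]]
scene [193 116  22  19  64] [202.6 124. ]
scene [297 171   8  18  99] [300.7 179.8]
scene [355 192   7  37 106] [358.4 209. ]
scene [312 231   6  20  57] [313.9 239.9]
scene [ 329  320  122   86 5730] [390.6 362.1]
top [  82   44  121   68 5582] [142.8  76.6]
top [232 123   5  11  43] [233.6 127.7]
top [234 150   6  25  92] [235.9 162. ]
top [192 198   8  47 186] [194.6 221.3]
top [406 308  44  26 155] [428.2 320.7]
wrist [ 308    0   37   86 1230] [333.5  47.9]
wrist [ 239  151   57  246 6207] [275.1 271.5]
wrist [ 339  256   99   93 5158] [395.  294.7]
wrist [318 281  16  15 130] [326.5 286.4]
wrist [320 295  13  18 121] [326.5 303.6]
```

View pics/c5.png

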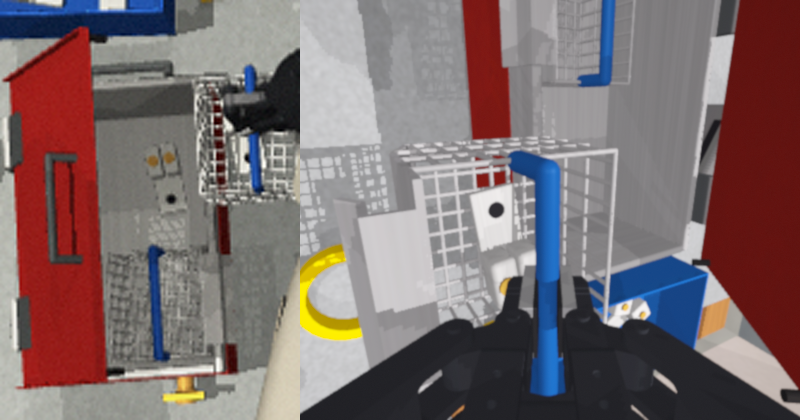

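```bash
python3 - <<'E'
from h import *
T=np.load('top5.npy');t=cam('top'); s=cam('scene'); w=cam('wrist'); S=status.state()
hsv=cv2.cvtColor(T,cv2.COLOR_RGB2HSV); m=cv2.inRange(hsv,(100,140,60),(125,255,255))
def line(x0,x1,y0,y1):
    mm=np.zeros_like(m); mm[y0:y1,x0:x1]=m[y0:y1,x0:x1]; p=np.argwhere(mm)[:,::-1]
    rows=np.unique(p[:,1]); c=np.array([p[p[:,1]==r][:,0].mean() for r in rows]); k=np.polyfit(rows,c,1)
    return np.polyval(k,rows[0]),rows[0]-.5,np.polyval(k,rows[-1]),rows[-1]+.5
for nm,b,z in(('held',line(228,245,118,180),float(S['tool_pos'][2])+.0113),('b2',line(188,204,195,248),.168)):
    A=onz(t,b[:2],z);B=onz(t,b[2:],z); d=A-B
    print(nm,np.round(b,1),A.round(4),B.round(4),'mid',((A+B)/2).round(4),'len',np.linalg.norm(d).round(4),'yaw',np.degrees(np.arctan2(d[1],d[0])).round(2))
print('tool',S['tool_pos'])
# wrist: near ends of both bars
H=onz(w,(277,165),float(S['tool_pos'][2])+.0113); B=onz(w,(335,80),.168); print('wrist held near end',H,'b2 far end',B)
E
```

```text
held [233.3 122.5 236.7 174.5] [0.6792 0.0411 0.27  ] [0.5632 0.036  0.27  ] mid [0.6212 0.0386 0.27  ] len 0.1161 yaw 2.51
b2 [193.1 197.5 195.9 244.5] [0.5268 0.1483 0.168 ] [0.4153 0.1432 0.168 ] mid [0.4711 0.1457 0.168 ] len 0.1116 yaw 2.6
tool [0.62606486 0.04841744 0.25866945]
wrist held near end [0.56779998 0.03979197 0.26996945] b2 far end [0.52588395 0.14697002 0.168     ]
```

Held bar in top view: (233,122) to (237,174), parallel to the hung basket's bar (yaw 2.5° vs 2.6°), lug inside. The lid's lower side stays clear at this height, so I go in under it sideways by about 107 mm.

>>> step_arm(rows=[{"jaw": -1, "tx": 0, "ty": 0.3, "tz": 0, "rx": 0, "ry": 0, "rz": 0}, {"jaw": -1, "tx": 0, "ty": 0.6, "tz": 0, "rx": 0, "ry": 0, "rz": 0}, {"jaw": -1, "tx": 0, "ty": 0.7, "tz": 0, "rx": 0, "ry": 0, "rz": 0}, {"jaw": -1, "tx": 0, "ty": 0.7, "tz": 0, "rx": 0, "ry": 0, "rz": 0}, {"jaw": -1, "tx": 0, "ty": 0.7, "tz": 0, "rx": 0, "ry": 0, "rz": 0}, {"jaw": -1, "tx": 0, "ty": 0.7, "tz": 0, "rx": 0, "ry": 0, "rz": 0}, {"jaw": -1, "tx": 0, "ty": 0.6, "tz": 0, "rx": 0, "ry": 0, "rz": 0}, {"jaw": -1, "tx": 0, "ty": 0.4, "tz": 0, "rx": 0, "ry": 0, "rz": 0}, {"jaw": -1, "tx": 0, "ty": 0.3, "tz": 0, "rx": 0, "ry": 0, "rz": 0}, {"jaw": -1, "tx": 0, "ty": 0.2, "tz": 0, "rx": 0, "ry": 0, "rz": 0}])

```text
time_s: 9.58
tool_pos: [0.6258, 0.154, 0.2587]
tcp_rot: [-0.006, -0.018, 0.966, 0.259]
wrist_force: [0.4, -0.9, -4.6]
finger_gap: 0.0077
```

>>> step_arm(rows=[{"jaw": -1, "tx": 0, "ty": 0.1, "tz": 0, "rx": 0, "ry": 0, "rz": 0}, {"jaw": -1, "tx": 0, "ty": 0, "tz": 0, "rx": 0, "ry": 0, "rz": 0}, {"jaw": -1, "tx": 0, "ty": 0, "tz": 0, "rx": 0, "ry": 0, "rz": 0}])

```text
time_s: 9.83
tool_pos: [0.626, 0.1547, 0.2587]
tcp_rot: [-0.006, -0.018, 0.966, 0.259]
wrist_force: [0.3, -0.7, -4.6]
finger_gap: 0.0073
```

```bash
cat > m.py <<'E'
from h import *
import sys
tag=sys.argv[1]; zo=.0113
S=st(); z=float(S['tool_pos'][2])+zo
t=cam('top'); w=cam('wrist'); s=cam('scene')
T=eyes.grab_frame('top'); W=eyes.grab_frame('wrist'); Sc=eyes.grab_frame('scene')
np.save('T%s.npy'%tag,T);np.save('W%s.npy'%tag,W);np.save('S%s.npy'%tag,Sc)
for n,c,I in(('top',t,T),('scene',s,Sc)):
    hsv=cv2.cvtColor(I,cv2.COLOR_RGB2HSV); m=cv2.inRange(hsv,(100,140,60),(125,255,255))
    k,l,st_,ce=cv2.connectedComponentsWithStats(m)
    for i in range(1,k):
        if 8<st_[i][4]<600: print(n,st_[i],ce[i].round(1),'zheld',onz(c,ce[i],z)[:2].round(4),'zb2',onz(c,ce[i],.163)[:2].round(4))
o=np.zeros((480,800,3),np.uint8)
o[:420,:500]=W[:,30:530]
o[:480,500:]=cv2.resize(T[105:265,140:240],(300,480),interpolation=cv2.INTER_CUBIC)
save('c'+tag,o)
E
python3 m.py 6
```

```text
{'time_s': 9.8333, 'joints': [-0.0118, 0.4481, 1.6227, 0.573, 1.1686, -1.8755], 'tool_pos': [0.626, 0.1547, 0.2587], 'tcp_rot': [-0.0062, -0.0179, 0.9658, 0.2585], 'wrist_force': [0.2977, -0.6956, -4.601], 'finger_gap': 0.0073}
top [184 123   4   9  31] [185.4 127.1] zheld [0.6718 0.1466] zb2 [0.699  0.1654]
top [185 151   6  26  94] [187.5 163.2] zheld [0.5912 0.1431] zb2 [0.6106 0.1616]
top [192 198   6  29  96] [193.7 209.7] zheld [0.4887 0.1308] zb2 [0.4981 0.1481]
top [406 308  44  26 156] [428.2 320.7] zheld [ 0.2371 -0.3648] zb2 [ 0.2219 -0.396 ]
scene [193 116  22  21  66] [203.  124.4] zheld [ 0.3516 -0.3485] zb2 [ 0.2662 -0.3909]
scene [357 192   5  22  66] [359.2 202.1] zheld [0.5222 0.1402] zb2 [0.4539 0.1468]
scene [357 221   3   4   9] [358.3 222.4] zheld [0.5847 0.1462] zb2 [0.5226 0.1534]
scene [352 238   6  21  62] [354.6 248. ] zheld [0.6602 0.1466] zb2 [0.6058 0.1539]
```

>>> step_arm(rows=[{"jaw": -1, "tx": 0, "ty": 0.2, "tz": 0, "rx": 0, "ry": 0, "rz": 0}, {"jaw": -1, "tx": 0, "ty": 0, "tz": -0.4, "rx": 0, "ry": 0, "rz": 0}, {"jaw": -1, "tx": 0, "ty": 0, "tz": -0.4, "rx": 0, "ry": 0, "rz": 0}, {"jaw": -1, "tx": 0, "ty": 0, "tz": -0.4, "rx": 0, "ry": 0, "rz": 0}, {"jaw": -1, "tx": 0, "ty": 0, "tz": -0.4, "rx": 0, "ry": 0, "rz": 0}, {"jaw": -1, "tx": 0, "ty": 0, "tz": -0.4, "rx": 0, "ry": 0, "rz": 0}, {"jaw": -1, "tx": 0, "ty": 0, "tz": -0.25, "rx": 0, "ry": 0, "rz": 0}, {"jaw": -1, "tx": 0, "ty": 0, "tz": 0, "rx": 0, "ry": 0, "rz": 0}, {"jaw": -1, "tx": 0, "ty": 0, "tz": 0, "rx": 0, "ry": 0, "rz": 0}])

```text
time_s: 10.73
tool_pos: [0.6258, 0.1591, 0.2132]
tcp_rot: [-0.007, -0.018, 0.966, 0.259]
wrist_force: [0.0, -0.9, -4.6]
finger_gap: 0.0077
```

```bash
python3 m.py 7; python3 - <<'E'
from h import *
W=np.load('W7.npy');S=np.load('S7.npy')
o=np.zeros((600,800,3),np.uint8); o[:600,:480]=cv2.resize(W[0:300,100:340],(480,600),interpolation=cv2.INTER_CUBIC)
o[:600,480:]=cv2.resize(S[170:320,315:395],(320,600),interpolation=cv2.INTER_CUBIC); save('v11',o)
E
```

```text
{'time_s': 10.7333, 'joints': [-0.005, 0.5017, 1.6536, 0.5961, 1.0959, -1.9213], 'tool_pos': [0.6258, 0.1591, 0.2132], 'tcp_rot': [-0.0067, -0.0179, 0.9658, 0.2587], 'wrist_force': [0.0437, -0.8883, -4.5912], 'finger_gap': 0.0077}
top [186 129   4   8  29] [187.3 132.6] zheld [0.6705 0.1504] zb2 [0.6855 0.1609]
top [187 155   5  23  85] [189.  166.4] zheld [0.5919 0.1476] zb2 [0.6027 0.1581]
top [192 198   6  20  78] [193.8 206.3] zheld [0.5004 0.1379] zb2 [0.5062 0.1478]
top [406 308  44  26 156] [428.3 320.8] zheld [ 0.2305 -0.3782] zb2 [ 0.2217 -0.3962]
scene [193 116  22  19  64] [202.6 124. ] zheld [ 0.3142 -0.368 ] zb2 [ 0.265  -0.3925]
scene [356 192   6  32  94] [358.8 206.8] zheld [0.5086 0.1439] zb2 [0.4702 0.1478]
scene [352 246   5  21  57] [354.1 256.2] zheld [0.6609 0.1515] zb2 [0.6309 0.1558]
```

View pics/v11.png

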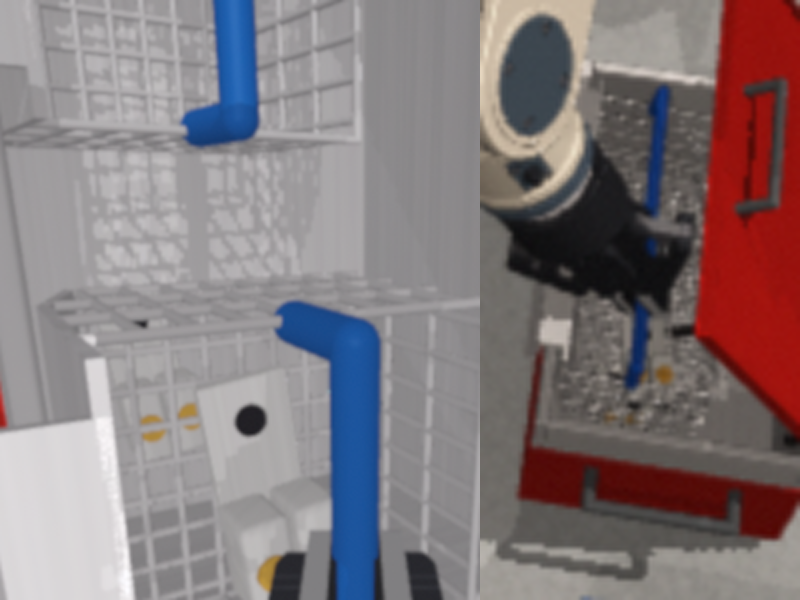

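The view shows the lug in place and the basket's back plate inside the wall. The rim strip at the left still has to be located relative to the lip.

```bash
python3 - <<'E'
from h import *
W=np.load('W7.npy').astype(int); w=cam('wrist'); 
for r in(130,150,170,190,200): print(r,' '.join('%d'%v for v in W[r,92:132].mean(1)), '| R-G', ' '.join('%d'%v for v in (W[r,92:110,0]-W[r,92:110,1])))
print('lip row', [ (c,int(v)) for c,v in zip(range(92,175),W[230,92:175].mean(1))][::2])
zb=.2132+.0113
for n,uv,z in(('bar near',(277,170),zb),('bar',(277,250),zb),('plate top inner?',(152,180),zb-.003),('lip leg end L',(100,214),zb-.003)): print(n,onz(w,uv,z).round(4))
# expected image columns of rim edges at rows, if slot centre is under lip
for y in(.085,.09,.095,.1,.105): print(y,[proj(w,(x,y,.16)).round(1).tolist() for x in(.54,.56,.58)])
E
```

```text
130 143 151 155 156 156 157 157 157 156 156 156 155 155 154 153 149 142 135 132 140 152 157 158 158 157 157 157 158 159 158 158 157 158 159 160 159 159 159 159 158 | R-G 3 3 3 4 3 3 3 3 3 4 2 3 2 3 2 3 2 3
150 116 133 137 141 149 154 155 155 156 157 157 157 156 156 156 156 155 154 150 143 136 131 138 152 157 158 158 157 155 153 148 139 134 132 133 136 137 136 137 138 | R-G 68 18 4 2 2 3 2 3 3 3 3 3 3 3 4 3 3 3
170 70 72 82 99 121 134 139 144 151 155 156 156 157 157 157 156 156 156 156 155 154 152 145 137 132 137 150 154 149 141 138 139 139 139 139 137 136 136 136 136 | R-G 114 129 133 96 44 12 2 3 3 3 2 3 2 3 2 3 3 3
190 161 151 122 85 67 70 83 109 129 136 140 149 155 156 156 157 156 156 156 157 157 157 156 155 152 147 139 133 135 148 154 151 142 139 139 140 140 139 138 137 | R-G 1 13 44 89 116 124 115 71 25 6 3 2 3 2 3 4 3 3
200 162 164 163 152 118 81 71 78 97 122 136 138 142 150 154 156 157 157 156 157 157 157 156 157 156 154 151 144 136 133 141 152 152 145 140 139 139 140 139 138 | R-G 0 0 2 13 50 97 124 137 125 73 20 4 3 2 3 2 2 2
lip row [(92, 216), (94, 217), (96, 216), (98, 21
[... 155 characters left out ...]
15), (126, 216), (128, 217), (130, 217), (132, 216), (134, 216), (136, 215), (138, 214), (140, 214), (142, 215), (144, 216), (146, 216), (148, 216), (150, 226), (152, 239), (154, 229), (156, 239), (158, 205), (160, 156), (162, 156), (164, 155), (166, 155), (168, 161), (170, 169), (172, 153), (174, 159)]
bar near [0.5702 0.1511 0.2245]
bar [0.6041 0.1523 0.2245]
plate top inner? [0.5712 0.105  0.2215]
lip leg end L [0.5809 0.0886 0.2215]
0.085 [[68.1, 83.1], [74.9, 131.5], [81.2, 176.3]]
0.09 [[81.6, 83.8], [87.8, 131.5], [93.5, 175.6]]
0.095 [[94.6, 84.5], [100.2, 131.4], [105.4, 174.8]]
0.1 [[107.3, 85.2], [112.3, 131.4], [117.0, 174.1]]
0.105 [[119.6, 85.9], [124.1, 131.3], [128.2, 173.5]]
```

In the same wrist image the rim centre is y≈0.0973 at x=0.604 and the slot centre is also about 0.0973, so they are aligned. Lowering while watching force.

>>> step_arm(rows=[{"jaw": -1, "tx": 0, "ty": 0, "tz": -0.25, "rx": 0, "ry": 0, "rz": 0}, {"jaw": -1, "tx": 0, "ty": 0, "tz": -0.25, "rx": 0, "ry": 0, "rz": 0}, {"jaw": -1, "tx": 0, "ty": 0, "tz": -0.25, "rx": 0, "ry": 0, "rz": 0}, {"jaw": -1, "tx": 0, "ty": 0, "tz": -0.25, "rx": 0, "ry": 0, "rz": 0}, {"jaw": -1, "tx": 0, "ty": 0, "tz": -0.25, "rx": 0, "ry": 0, "rz": 0}, {"jaw": -1, "tx": 0, "ty": 0, "tz": 0, "rx": 0, "ry": 0, "rz": 0}])

```text
time_s: 11.38
tool_pos: [0.6252, 0.159, 0.1872]
tcp_rot: [-0.007, -0.018, 0.966, 0.259]
wrist_force: [-0.6, -0.0, -5.3]
finger_gap: 0.0078
```

>>> step_arm(rows=[{"jaw": -1, "tx": 0, "ty": 0, "tz": -0.25, "rx": 0, "ry": 0, "rz": 0}, {"jaw": -1, "tx": 0, "ty": 0, "tz": -0.25, "rx": 0, "ry": 0, "rz": 0}, {"jaw": -1, "tx": 0, "ty": 0, "tz": 0, "rx": 0, "ry": 0, "rz": 0}])

```text
time_s: 11.63
tool_pos: [0.6254, 0.159, 0.1775]
tcp_rot: [-0.007, -0.018, 0.966, 0.259]
wrist_force: [0.0, 0.3, -4.6]
finger_gap: 0.0078
```

>>> step_arm(rows=[{"jaw": -1, "tx": 0, "ty": 0, "tz": -0.25, "rx": 0, "ry": 0, "rz": 0}, {"jaw": -1, "tx": 0, "ty": 0, "tz": -0.25, "rx": 0, "ry": 0, "rz": 0}, {"jaw": -1, "tx": 0, "ty": 0, "tz": 0, "rx": 0, "ry": 0, "rz": 0}])

```text
time_s: 11.88
tool_pos: [0.6253, 0.159, 0.1675]
tcp_rot: [-0.007, -0.018, 0.966, 0.259]
wrist_force: [-0.5, 0.4, -4.5]
finger_gap: 0.0076
```

>>> step_arm(rows=[{"jaw": -1, "tx": 0, "ty": 0, "tz": -0.2, "rx": 0, "ry": 0, "rz": 0}, {"jaw": -1, "tx": 0, "ty": 0, "tz": -0.15, "rx": 0, "ry": 0, "rz": 0}, {"jaw": -1, "tx": 0, "ty": 0, "tz": 0, "rx": 0, "ry": 0, "rz": 0}])

```text
time_s: 12.13
tool_pos: [0.6255, 0.159, 0.161]
tcp_rot: [-0.007, -0.018, 0.966, 0.259]
wrist_force: [0.6, -0.1, -4.2]
finger_gap: 0.0079
```

>>> step_arm(rows=[{"jaw": -1, "tx": 0, "ty": 0, "tz": -0.15, "rx": 0, "ry": 0, "rz": 0}, {"jaw": -1, "tx": 0, "ty": 0, "tz": -0.1, "rx": 0, "ry": 0, "rz": 0}, {"jaw": -1, "tx": 0, "ty": 0, "tz": 0, "rx": 0, "ry": 0, "rz": 0}])

```text
time_s: 12.38
tool_pos: [0.6257, 0.159, 0.1562]
tcp_rot: [-0.007, -0.018, 0.966, 0.259]
wrist_force: [-0.7, -0.8, -4.7]
finger_gap: 0.0074
```

>>> step_arm(rows=[{"jaw": -1, "tx": 0, "ty": 0, "tz": -0.1, "rx": 0, "ry": 0, "rz": 0}, {"jaw": -1, "tx": 0, "ty": 0, "tz": 0, "rx": 0, "ry": 0, "rz": 0}])

```text
time_s: 12.55
tool_pos: [0.6258, 0.1591, 0.1545]
tcp_rot: [-0.006, -0.018, 0.966, 0.259]
wrist_force: [0.7, 0.0, -4.3]
finger_gap: 0.0076
```

>>> step_arm(rows=[{"jaw": -1, "tx": 0, "ty": 0, "tz": -0.1, "rx": 0, "ry": 0, "rz": 0}, {"jaw": -1, "tx": 0, "ty": 0, "tz": 0, "rx": 0, "ry": 0, "rz": 0}])

```text
time_s: 12.72
tool_pos: [0.6261, 0.1591, 0.1527]
tcp_rot: [-0.006, -0.018, 0.966, 0.259]
wrist_force: [-0.3, -0.6, -4.3]
finger_gap: 0.0076
```

>>> step_arm(rows=[{"jaw": -1, "tx": 0, "ty": 0, "tz": -0.1, "rx": 0, "ry": 0, "rz": 0}, {"jaw": -1, "tx": 0, "ty": 0, "tz": 0, "rx": 0, "ry": 0, "rz": 0}])

```text
time_s: 12.88
tool_pos: [0.6261, 0.16, 0.1519]
tcp_rot: [-0.006, -0.018, 0.966, 0.26]
wrist_force: [-2.0, 3.7, 2.8]
finger_gap: 0.0076
```

```bash
python3 m.py 8; python3 - <<'E'
from h import *
W=np.load('W8.npy').astype(int);w=cam('wrist')
for r in(150,170,190): print(r,' '.join('%d'%v for v in W[r,80:150].mean(1)))
for zl in(.163,):
  for y in(.085,.09,.095,.1,.105): print(y,[proj(w,(x,y,zl)).round(1).tolist() for x in(.54,.56,.58)])
E
```

```text
{'time_s': 12.8833, 'joints': [-0.0044, 0.5829, 1.6836, 0.6357, 1.0047, -1.9972], 'tool_pos': [0.6261, 0.16, 0.1519], 'tcp_rot': [-0.0061, -0.0182, 0.9655, 0.2597], 'wrist_force': [-1.9808, 3.726, 2.8357], 'finger_gap': 0.0076}
top [190 135   5   9  33] [191.5 138.8] zheld [0.6699 0.1511] zb2 [0.67   0.1511]
top [191 160   5  22  75] [193.  170.5] zheld [0.5925 0.1486] zb2 [0.5926 0.1486]
top [192 198   6  28  89] [193.7 208.1] zheld [0.5019 0.148 ] zb2 [0.5019 0.148 ]
top [406 308  44  26 155] [428.4 320.8] zheld [ 0.2216 -0.3964] zb2 [ 0.2215 -0.3965]
scene [193 116  22  19  64] [202.6 124. ] zheld [ 0.2651 -0.3924] zb2 [ 0.265  -0.3925]
scene [355 192   7  37 111] [358.4 209.2] zheld [0.4787 0.1478] zb2 [0.4786 0.1478]
scene [349 256   5  20  52] [351.2 265.7] zheld [0.6609 0.1519] zb2 [0.6608 0.1519]
150 159 159 158 158 156 153 136 96 63 59 59 64 70 77 95 118 129 130 127 127 130 136 142 146 146 146 147 146 147 148 147 147 147 147 146 146 147 147 146 146 145 144 143 140 135 129 124 118 112 109 114 122 130 135 133 130 132 133 132 132 131 130 129 133 140 146 149 152 153 154
170 159 157 156 155 155 156 157 158 157 149 124 86 60 60 62 68 71 81 104 122 127 127 126 129 134 141 145 146 146 147 147 147 147 147 148 147 147 147 147 147 147 146 146 146 145 144 140 135 129 124 118 115 117 119 119 119 119 119 120 121 125 132 139 144 146 147 146 146 146 146
190 156 157 158 158 157 157 157 157 156 156 155 155 152 140 108 73 61 59 60 62 68 87 110 125 128 127 128 131 138 144 146 146 146 146 147 147 147 147 147 147 147 147 147 147 147 147 146 145 143 140 135 129 123 118 119 127 130 131 132 132 132 130 130 130 134 140 142 143 143 143
0.085 [[63.5, 73.3], [74.5, 149.7], [84.1, 217.2]]
0.09 [[85.1, 74.7], [94.5, 149.1], [102.7, 215.1]]
0.095 [[105.5, 76.1], [113.5, 148.6], [120.5, 213.1]]
0.1 [[124.9, 77.4], [131.6, 148.1], [137.5, 211.2]]
0.105 [[143.4, 78.6], [148.8, 147.7], [153.7, 209.4]]
```

Contact: Fz rose by 7 N at bar z≈0.163, so the lip sits on the rim. Opening gently.

>>> step_arm(rows=[{"jaw": -0.75, "tx": 0, "ty": 0, "tz": 0, "rx": 0, "ry": 0, "rz": 0}, {"jaw": -0.65, "tx": 0, "ty": 0, "tz": 0, "rx": 0, "ry": 0, "rz": 0}, {"jaw": -0.55, "tx": 0, "ty": 0, "tz": 0, "rx": 0, "ry": 0, "rz": 0}, {"jaw": -0.45, "tx": 0, "ty": 0, "tz": 0, "rx": 0, "ry": 0, "rz": 0}, {"jaw": -0.4, "tx": 0, "ty": 0, "tz": 0, "rx": 0, "ry": 0, "rz": 0}, {"jaw": -0.4, "tx": 0, "ty": 0, "tz": 0, "rx": 0, "ry": 0, "rz": 0}])

```text
time_s: 13.53
tool_pos: [0.626, 0.1587, 0.1505]
tcp_rot: [-0.006, -0.018, 0.966, 0.258]
wrist_force: [0.5, -0.4, -0.4]
finger_gap: 0.0256
```

```bash
python3 m.py 9; python3 - <<'E'
from h import *
W=np.load('W9.npy'); w=cam('wrist'); S=status.state()
m=cv2.inRange(cv2.cvtColor(W,cv2.COLOR_RGB2HSV),(100,140,60),(125,255,255))
for r in range(150,390,30):
    c=np.where(m[r,200:340])[0]+200; print(r,(c.min(),c.max()) if len(c) else None, end='; ')
E
```

```text
{'time_s': 13.5333, 'joints': [-0.0054, 0.5841, 1.6843, 0.6333, 1.0026, -1.9969], 'tool_pos': [0.626, 0.1587, 0.1505], 'tcp_rot': [-0.0063, -0.0179, 0.9658, 0.2584], 'wrist_force': [0.5418, -0.4457, -0.4158], 'finger_gap': 0.0256}
top [188 135   5  11  33] [189.8 139.4] zheld [0.6688 0.1553] zb2 [0.6685 0.1551]
top [190 159   5  24  81] [191.7 170.6] zheld [0.5927 0.1519] zb2 [0.5925 0.1517]
top [192 197   6  29  94] [193.7 208.5] zheld [0.5011 0.1482] zb2 [0.501 0.148]
top [406 308  44  26 156] [428.3 320.8] zheld [ 0.2216 -0.3965] zb2 [ 0.2217 -0.3962]
scene [193 116  22  21  67] [202.9 124.4] zheld [ 0.2652 -0.3916] zb2 [ 0.2661 -0.3911]
scene [355 192   7  37 110] [358.4 209.2] zheld [0.4779 0.1479] zb2 [0.4786 0.1478]
scene [350 255   6  21  54] [352.7 265.3] zheld [0.6582 0.1557] zb2 [0.6588 0.1556]
150 None; 180 (np.int64(274), np.int64(296)); 210 (np.int64(274), np.int64(296)); 240 (np.int64(274), np.int64(295)); 270 (np.int64(275), np.int64(295)); 300 (np.int64(275), np.int64(295)); 330 (np.int64(275), np.int64(294)); 360 (np.int64(253), np.int64(294));
```

The bar settled 4 mm into the tank and is now collinear with the hung basket's bar, with wrist force near zero. Withdrawing along the tool axis.

>>> step_arm(rows=[{"jaw": -0.4, "tx": 0, "ty": -0.15, "tz": 0.26, "rx": 0, "ry": 0, "rz": 0}, {"jaw": -0.4, "tx": 0.01, "ty": -0.25, "tz": 0.43, "rx": 0, "ry": 0, "rz": 0}, {"jaw": -0.4, "tx": 0.01, "ty": -0.25, "tz": 0.43, "rx": 0, "ry": 0, "rz": 0}, {"jaw": -0.4, "tx": 0.01, "ty": -0.3, "tz": 0.52, "rx": 0, "ry": 0, "rz": 0}, {"jaw": -0.4, "tx": 0.01, "ty": -0.4, "tz": 0.7, "rx": 0, "ry": 0, "rz": 0}, {"jaw": -0.4, "tx": 0.01, "ty": -0.5, "tz": 0.86, "rx": 0, "ry": 0, "rz": 0}, {"jaw": -0.4, "tx": 0.01, "ty": -0.5, "tz": 0.86, "rx": 0, "ry": 0, "rz": 0}, {"jaw": -0.4, "tx": 0.01, "ty": -0.5, "tz": 0.86, "rx": 0, "ry": 0, "rz": 0}, {"jaw": -0.4, "tx": 0.01, "ty": -0.5, "tz": 0.86, "rx": 0, "ry": 0, "rz": 0}, {"jaw": -0.4, "tx": 0, "ty": 0, "tz": 0, "rx": 0, "ry": 0, "rz": 0}])

```text
time_s: 14.52
tool_pos: [0.6298, 0.0898, 0.2713]
tcp_rot: [-0.002, -0.018, 0.966, 0.258]
wrist_force: [1.0, 0.1, 0.6]
finger_gap: 0.0254
```

```bash
python3 m.py 10; python3 - <<'E'
from h import *
# lid edge lower/upper corners again: red mask extents in top
T=np.load('T10.npy'); m=cv2.inRange(cv2.cvtColor(T,cv2.COLOR_RGB2HSV),(0,150,90),(6,255,255))|cv2.inRange(cv2.cvtColor(T,cv2.COLOR_RGB2HSV),(172,150,90),(180,255,255))
for r in(130,150,180,210,240): c=np.where(m[r,:205])[0]; print(r,c.min(),c.max())
t=cam('top'); print(onz(t,(169,180),.333),onz(t,(168,140),.333))
E
```

```text
{'time_s': 14.5167, 'joints': [-0.1134, 0.4406, 1.6023, 0.5508, 1.2328, -1.9438], 'tool_pos': [0.6298, 0.0898, 0.2713], 'tcp_rot': [-0.0024, -0.018, 0.9659, 0.2581], 'wrist_force': [1.0194, 0.0711, 0.5879], 'finger_gap': 0.0254}
top [188 135   9  48 178] [191.1 158.5] zheld [0.599 0.133] zb2 [0.6218 0.1528]
top [192 198   8  47 182] [194.5 221.5] zheld [0.4624 0.1274] zb2 [0.47   0.1465]
top [406 308  44  26 156] [428.1 320.6] zheld [ 0.239  -0.3609] zb2 [ 0.222  -0.3958]
scene [193 116  22  21  66] [203.  124.4] zheld [ 0.3617 -0.3435] zb2 [ 0.2662 -0.3909]
scene [355 192   7  37 109] [358.4 209.1] zheld [0.5522 0.1404] zb2 [0.4783 0.1478]
scene [350 236   8  40 108] [353.7 255.2] zheld [0.6867 0.1461] zb2 [0.6281 0.1542]
130 134 167
150 139 168
180 137 170
210 138 171
240 141 173
[0.54594139 0.17054609 0.333     ] [0.62955746 0.17187575 0.333     ]
```

Both baskets now lie in line (bar mids (0.622, 0.153) and (0.470, 0.147)). Next: rise, close the jaws, turn the tool upright, then go over the lid beside its handle.

>>> step_arm(rows=[{"jaw": -1, "tx": 0, "ty": -0.3, "tz": 1, "rx": 0, "ry": 0, "rz": 0}, {"jaw": -1, "tx": 0, "ty": 0, "tz": 1, "rx": -0.5, "ry": -0.02, "rz": 0}, {"jaw": -1, "tx": 0, "ty": 0, "tz": 1, "rx": -0.5, "ry": -0.02, "rz": 0}, {"jaw": -1, "tx": 0, "ty": 0, "tz": 1, "rx": -0.5, "ry": -0.02, "rz": 0}, {"jaw": -1, "tx": 0, "ty": 0, "tz": 1, "rx": -0.5, "ry": -0.02, "rz": 0}, {"jaw": -1, "tx": 0, "ty": 0, "tz": 1, "rx": -0.5, "ry": -0.02, "rz": 0}, {"jaw": -1, "tx": 0, "ty": 0, "tz": 1, "rx": -0.5, "ry": -0.02, "rz": 0}, {"jaw": -1, "tx": 0, "ty": 0.5, "tz": 0.5, "rx": -0.5, "ry": -0.02, "rz": 0}, {"jaw": -1, "tx": 0, "ty": 0.8, "tz": 0, "rx": -0.5, "ry": -0.02, "rz": 0}, {"jaw": -1, "tx": 0, "ty": 1, "tz": 0, "rx": -0.36, "ry": 0, "rz": 0}])

```text
time_s: 15.5
tool_pos: [0.6274, 0.1327, 0.4166]
tcp_rot: [-0.001, -0.018, 1.0, -0.002]
wrist_force: [0.6, 0.1, -1.4]
finger_gap: -0.0001
```

>>> step_arm(rows=[{"jaw": -1, "tx": 0, "ty": 1, "tz": 0, "rx": 0, "ry": 0, "rz": 0}, {"jaw": -1, "tx": 0, "ty": 1, "tz": 0, "rx": 0, "ry": 0, "rz": 0}, {"jaw": -1, "tx": 0, "ty": 1, "tz": 0, "rx": 0, "ry": 0, "rz": 0}, {"jaw": -1, "tx": 0, "ty": 0.6, "tz": 0, "rx": 0, "ry": 0, "rz": 0}, {"jaw": -1, "tx": 0, "ty": 0, "tz": 0, "rx": 0, "ry": 0, "rz": 0}])

```text
time_s: 15.92
tool_pos: [0.6269, 0.2065, 0.4149]
tcp_rot: [-0.003, -0.02, 1.0, -0.0]
wrist_force: [-0.0, -0.2, -0.3]
finger_gap: -0.0003
```

Now descending onto the lid face, about 20 mm from its edge.

>>> step_arm(rows=[{"jaw": -1, "tx": 0, "ty": 0, "tz": -1, "rx": 0, "ry": 0, "rz": 0}, {"jaw": -1, "tx": 0, "ty": 0, "tz": -1, "rx": 0, "ry": 0, "rz": 0}, {"jaw": -1, "tx": 0, "ty": 0, "tz": -1, "rx": 0, "ry": 0, "rz": 0}, {"jaw": -1, "tx": 0, "ty": -0.1, "tz": -0.8, "rx": 0, "ry": 0, "rz": 0}, {"jaw": -1, "tx": 0, "ty": -0.1, "tz": -0.6, "rx": 0, "ry": 0, "rz": 0}, {"jaw": -1, "tx": 0, "ty": -0.1, "tz": -0.4, "rx": 0, "ry": 0, "rz": 0}, {"jaw": -1, "tx": 0, "ty": 0, "tz": 0, "rx": 0, "ry": 0, "rz": 0}])

```text
time_s: 16.5
tool_pos: [0.6268, 0.1968, 0.3183]
tcp_rot: [-0.003, -0.018, 1.0, -0.001]
wrist_force: [0.0, 0.1, -0.7]
finger_gap: -0.0
```

>>> step_arm(rows=[{"jaw": -1, "tx": 0, "ty": -0.45, "tz": -0.4, "rx": 0, "ry": 0, "rz": 0}, {"jaw": -1, "tx": 0, "ty": -0.45, "tz": -0.4, "rx": 0, "ry": 0, "rz": 0}, {"jaw": -1, "tx": 0, "ty": 0, "tz": 0, "rx": 0, "ry": 0, "rz": 0}])

```text
time_s: 16.75
tool_pos: [0.6275, 0.1782, 0.3036]
tcp_rot: [-0.002, -0.018, 1.0, -0.001]
wrist_force: [-0.4, -0.1, -0.6]
finger_gap: -0.0
```

```bash
python3 - <<'E'
from h import *
st()
T=eyes.grab_frame('top');S=eyes.grab_frame('scene')
h=cv2.cvtColor(T,cv2.COLOR_RGB2HSV); m=cv2.inRange(h,(0,150,90),(6,255,255))|cv2.inRange(h,(172,150,90),(180,255,255))
for r in(120,130,150,180,210,240): c=np.where(m[r,:205])[0]; print(r,c.min(),c.max())
o=np.zeros((480,800,3),np.uint8)
o[:,:360]=cv2.resize(T[105:265,130:250],(360,480),interpolation=cv2.INTER_CUBIC); o[:,360:]=cv2.resize(S[140:320,290:455],(440,480),interpolation=cv2.INTER_CUBIC); save('v12',o)
E
```

```text
{'time_s': 16.75, 'joints': [0.2585, 0.3973, 1.4957, -0.0002, 1.2521, -1.3482], 'tool_pos': [0.6275, 0.1782, 0.3036], 'tcp_rot': [-0.0017, -0.018, 0.9998, -0.0005], 'wrist_force': [-0.3617, -0.0843, -0.6259], 'finger_gap': -0.0}
120 176 177Traceback (most recent call last):
  File "<stdin>", line 5, in <module>
    return umr_minimum(a, axis, None, out, keepdims, initial, where)
ValueError: zero-size array to reduction operation minimum which has no identity
```

```bash
python3 - <<'E'
from h import *
t=cam('top');s=cam('scene')
for n in('top','scene'):
    I=eyes.grab_frame(n); np.save(n+'12.npy',I)
    J=np.load(n+'.npy')
    for tag,K in(('now',I),('start',J)):
        h=cv2.cvtColor(K,cv2.COLOR_RGB2HSV); m=cv2.inRange(h,(0,150,90),(6,255,255))|cv2.inRange(h,(172,150,90),(180,255,255))
        if n=='top': m[:,230:]=0; m[:,:120]=0
        else: m[:,:320]=0; m[:,470:]=0
        for r in((110,180,210,240,252) if n=='top' else (160,180,200,220,240,260)):
            c=np.where(m[r])[0]; print(n,tag,r,(c.min(),c.max(),len(c)) if len(c) else None)
for th in(.95,.8,.6):
    for x in(.40,.70): 
        X=(x,.278+(x-.55)*.044-.192*np.cos(th),.176+.192*np.sin(th)); print(th,x,proj(t,X).round(1),proj(s,X).round(1))
E
```

```text
top now 110 (np.int64(174), np.int64(177), 4)
top now 180 None
top now 210 None
top now 240 None
top now 252 None
top start 110 (np.int64(157), np.int64(166), 7)
top start 180 (np.int64(137), np.int64(220), 31)
top start 210 (np.int64(138), np.int64(171), 34)
top start 240 (np.int64(141), np.int64(224), 34)
top start 252 (np.int64(140), np.int64(173), 34)
scene now 160 None
scene now 180 None
scene now 200 None
scene now 220 None
scene now 240 (np.int64(361), np.int64(403), 42)
scene now 260 (np.int64(367), np.int64(397), 31)
scene start 160 (np.int64(377), np.int64(386), 10)
scene start 180 (np.int64(375), np.int64(400), 26)
scene start 200 (np.int64(373), np.int64(401), 26)
scene start 220 (np.int64(372), np.int64(404), 24)
scene start 240 (np.int64(370), np.int64(402), 33)
scene start 260 (np.int64(378), np.int64(398), 21)
0.95 0.4 [175.1 251.2] [375.5 153.5]
0.95 0.7 [167.3 106.9] [367.  253.5]
0.8 0.4 [187.6 250.9] [366.3 156.2]
0.8 0.7 [179.6 109.1] [356.6 255. ]
0.6 0.4 [201.6 250.5] [355.8 161.1]
0.6 0.7 [193.5 112.5] [345.  258.1]
```

The lid follows (edge now at about 0.82 rad by both cameras). Continuing along the arc.

>>> step_arm(rows=[{"jaw": -1, "tx": 0, "ty": -0.25, "tz": -0.53, "rx": 0, "ry": 0, "rz": 0}, {"jaw": -1, "tx": 0, "ty": -0.25, "tz": -0.53, "rx": 0, "ry": 0, "rz": 0}, {"jaw": -1, "tx": 0, "ty": -0.25, "tz": -0.53, "rx": 0, "ry": 0, "rz": 0}, {"jaw": -1, "tx": 0, "ty": -0.27, "tz": -0.48, "rx": 0, "ry": 0, "rz": 0}, {"jaw": -1, "tx": 0, "ty": -0.27, "tz": -0.48, "rx": 0, "ry": 0, "rz": 0}, {"jaw": -1, "tx": 0, "ty": -0.27, "tz": -0.48, "rx": 0, "ry": 0, "rz": 0}, {"jaw": -1, "tx": 0, "ty": 0, "tz": 0, "rx": 0, "ry": 0, "rz": 0}])

```text
time_s: 17.53
tool_pos: [0.626, 0.1474, 0.2405]
tcp_rot: [-0.004, -0.018, 1.0, -0.001]
wrist_force: [-0.2, 0.1, 0.4]
finger_gap: -0.0001
```

>>> step_arm(rows=[{"jaw": -1, "tx": 0, "ty": -0.17, "tz": -0.5, "rx": 0, "ry": 0, "rz": 0}, {"jaw": -1, "tx": 0, "ty": -0.17, "tz": -0.5, "rx": 0, "ry": 0, "rz": 0}, {"jaw": -1, "tx": 0, "ty": -0.17, "tz": -0.5, "rx": 0, "ry": 0, "rz": 0}, {"jaw": -1, "tx": 0, "ty": -0.05, "tz": -0.4, "rx": 0, "ry": 0, "rz": 0}, {"jaw": -1, "tx": 0, "ty": -0.05, "tz": -0.4, "rx": 0, "ry": 0, "rz": 0}, {"jaw": -1, "tx": 0, "ty": 0, "tz": -0.2, "rx": 0, "ry": 0, "rz": 0}, {"jaw": -1, "tx": 0, "ty": 0, "tz": 0, "rx": 0, "ry": 0, "rz": 0}])

```text
time_s: 18.12
tool_pos: [0.6266, 0.1365, 0.1921]
tcp_rot: [-0.003, -0.018, 1.0, -0.0]
wrist_force: [-0.3, 0.4, 0.0]
finger_gap: 0.0
```

>>> step_arm(rows=[{"jaw": -1, "tx": 0, "ty": 0, "tz": -0.25, "rx": 0, "ry": 0, "rz": 0}, {"jaw": -1, "tx": 0, "ty": 0, "tz": -0.2, "rx": 0, "ry": 0, "rz": 0}, {"jaw": -1, "tx": 0, "ty": 0, "tz": 0, "rx": 0, "ry": 0, "rz": 0}])

```text
time_s: 18.37
tool_pos: [0.6272, 0.1367, 0.184]
tcp_rot: [-0.002, -0.019, 1.0, -0.0]
wrist_force: [-0.7, -0.5, -0.5]
finger_gap: -0.0001
```

>>> step_arm(rows=[{"jaw": -1, "tx": 0, "ty": 0, "tz": -0.15, "rx": 0, "ry": 0, "rz": 0}, {"jaw": -1, "tx": 0, "ty": 0, "tz": 0, "rx": 0, "ry": 0, "rz": 0}])

```text
time_s: 18.53
tool_pos: [0.6274, 0.1368, 0.1814]
tcp_rot: [-0.002, -0.019, 1.0, -0.0]
wrist_force: [0.3, 0.2, -0.5]
finger_gap: 0.0003
```

>>> step_arm(rows=[{"jaw": -1, "tx": 0, "ty": 0, "tz": -0.1, "rx": 0, "ry": 0, "rz": 0}, {"jaw": -1, "tx": 0, "ty": 0, "tz": 0, "rx": 0, "ry": 0, "rz": 0}])

```text
time_s: 18.7
tool_pos: [0.6275, 0.1367, 0.1795]
tcp_rot: [-0.002, -0.018, 1.0, -0.0]
wrist_force: [0.5, 0.4, 0.1]
finger_gap: 0.0
```

>>> step_arm(rows=[{"jaw": -1, "tx": 0, "ty": 0, "tz": -0.1, "rx": 0, "ry": 0, "rz": 0}, {"jaw": -1, "tx": 0, "ty": 0, "tz": 0, "rx": 0, "ry": 0, "rz": 0}])

```text
time_s: 18.87
tool_pos: [0.6277, 0.1367, 0.179]
tcp_rot: [-0.001, -0.018, 1.0, -0.0]
wrist_force: [-3.4, 0.2, 9.9]
finger_gap: -0.0001
```

```bash
python3 - <<'E'
from h import *
t=cam('top');s=cam('scene')
for n in('top','scene'):
    I=eyes.grab_frame(n); np.save(n+'13.npy',I)
    h=cv2.cvtColor(I,cv2.COLOR_RGB2HSV); m=cv2.inRange(h,(0,150,90),(6,255,255))|cv2.inRange(h,(172,150,90),(180,255,255))
    m[:,260:]*=(n!='top')
    if n=='scene': m[:,:300]=0; m[:,470:]=0
    for r in((115,120,130,140,240) if n=='top' else (240,250,260,270,280,290)):
        c=np.where(m[r])[0]; print(n,r,(c.min(),c.max(),len(c)) if len(c) else None)
for th in(.3,.1,0):
    for x in(.40,.70):
        X=(x,.278+(x-.55)*.044-.192*np.cos(th),.176+.192*np.sin(th)); print(th,x,proj(t,X).round(1),proj(s,X).round(1))
E
```

```text
top 115 None
top 120 None
top 130 (np.int64(211), np.int64(215), 5)
top 140 (np.int64(212), np.int64(212), 1)
top 240 None
scene 240 (np.int64(376), np.int64(402), 27)
scene 250 (np.int64(332), np.int64(401), 59)
scene 260 (np.int64(331), np.int64(391), 61)
scene 270 (np.int64(328), np.int64(391), 64)
scene 280 (np.int64(327), np.int64(400), 34)
scene 290 (np.int64(379), np.int64(379), 1)
0.3 0.4 [216.2 250.3] [344.8 170.3]
0.3 0.7 [208.1 118.4] [333.  264.7]
0.1 0.4 [221.5 250.2] [340.7 177.2]
0.1 0.7 [213.5 122.5] [328.8 269.9]
0 0.4 [222.8 250.2] [339.7 180.7]
0 0.7 [214.9 124.6] [327.8 272.7]
```

Contact with 10 N at z=0.179, the height of the shut lid. I'll press a touch more, then lift off and look.

>>> step_arm(rows=[{"jaw": -1, "tx": 0, "ty": 0, "tz": -0.05, "rx": 0, "ry": 0, "rz": 0}, {"jaw": -1, "tx": 0, "ty": 0, "tz": 0, "rx": 0, "ry": 0, "rz": 0}, {"jaw": -1, "tx": 0, "ty": 0, "tz": 0.3, "rx": 0, "ry": 0, "rz": 0}, {"jaw": -1, "tx": 0, "ty": 0, "tz": 0.7, "rx": 0, "ry": 0, "rz": 0}, {"jaw": -1, "tx": 0, "ty": 0, "tz": 1, "rx": 0, "ry": 0, "rz": 0}, {"jaw": -1, "tx": 0, "ty": 0, "tz": 1, "rx": 0, "ry": 0, "rz": 0}, {"jaw": -1, "tx": 0, "ty": 0, "tz": 1, "rx": 0, "ry": 0, "rz": 0}, {"jaw": -1, "tx": -0.5, "ty": 0.5, "tz": 1, "rx": 0, "ry": 0, "rz": 0}, {"jaw": -1, "tx": -1, "ty": 1, "tz": 1, "rx": 0, "ry": 0, "rz": 0}, {"jaw": -1, "tx": -1, "ty": 1, "tz": 1, "rx": 0, "ry": 0, "rz": 0}])

```text
time_s: 19.8
tool_pos: [0.5772, 0.1866, 0.3174]
tcp_rot: [-0.002, -0.018, 1.0, -0.0]
wrist_force: [0.7, 0.1, -0.9]
finger_gap: 0.0001
```

>>> step_arm(rows=[{"jaw": -1, "tx": -1, "ty": 1, "tz": 1, "rx": 0, "ry": 0, "rz": 0}, {"jaw": -1, "tx": -1, "ty": 1, "tz": 0.5, "rx": 0, "ry": 0, "rz": 0}, {"jaw": -1, "tx": -1, "ty": 1, "tz": 0, "rx": 0, "ry": 0, "rz": 0}, {"jaw": -1, "tx": -1, "ty": 1, "tz": 0, "rx": 0, "ry": 0, "rz": 0}, {"jaw": -1, "tx": -1, "ty": 1, "tz": 0, "rx": 0, "ry": 0, "rz": 0}, {"jaw": -1, "tx": -1, "ty": 1, "tz": 0, "rx": 0, "ry": 0, "rz": 0}, {"jaw": -1, "tx": -1, "ty": 1, "tz": 0, "rx": 0, "ry": 0, "rz": 0}, {"jaw": -1, "tx": -1, "ty": 1, "tz": 0, "rx": 0, "ry": 0, "rz": 0}, {"jaw": -1, "tx": -1, "ty": 1, "tz": 0, "rx": 0, "ry": 0, "rz": 0}, {"jaw": -1, "tx": 0, "ty": 0, "tz": 0, "rx": 0, "ry": 0, "rz": 0}])

```text
time_s: 20.63
tool_pos: [0.3946, 0.3692, 0.3468]
tcp_rot: [-0.002, -0.02, 1.0, 0.001]
wrist_force: [0.2, 0.2, 0.0]
finger_gap: -0.0006
```

```bash
python3 - <<'E'
from h import *
st(); T=eyes.grab_frame('top');S=eyes.grab_frame('scene'); t=cam('top');s=cam('scene')
o=np.zeros((480,800,3),np.uint8)
o[:,:420]=cv2.resize(T[105:265,120:260],(420,480),interpolation=cv2.INTER_CUBIC); o[:,420:]=cv2.resize(S[155:315,310:437],(380,480),interpolation=cv2.INTER_CUBIC); save('vfinal',o)
for th in(.05,0):
    for x in(.40,.70):
        X=np.array((x,.278+(x-.55)*.044-.192*np.cos(th),.178+.192*np.sin(th))); print(th,x,((proj(t,X)-(120,105))*3).round(),((proj(s,X)-(310,155))*3).round()+[420,0])
E
```

```text
{'time_s': 20.6333, 'joints': [0.7281, 0.1808, 1.6927, 0.0038, 1.2708, -0.8839], 'tool_pos': [0.3946, 0.3692, 0.3468], 'tcp_rot': [-0.0022, -0.02, 0.9998, 0.0005], 'wrist_force': [0.1809, 0.1753, 0.0476], 'finger_gap': -0.0006}
0.05 0.4 [306. 436.] [511.  71.]
0.05 0.7 [283.  55.] [475. 348.]
0 0.4 [308. 436.] [509.  76.]
0 0.7 [284.  58.] [474. 352.]
```

View pics/vfinal.png

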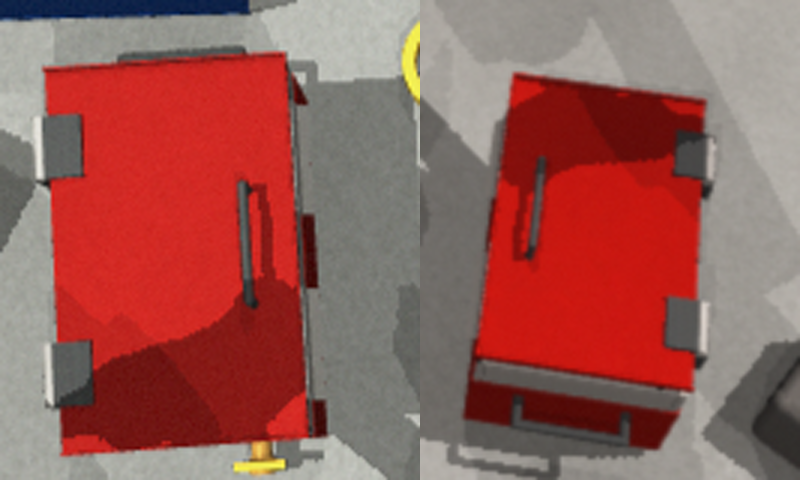

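The final view shows the lid flat on the tank: its edge corners at (286,53) and (306,437) match the shut prediction. The two lips cover the jacket at both places, and the arm is clear.

```bash
python3 -c "
from h import *
job.close_job(); print(status.state()['time_s'])"
```

```text
the job is handed in; nothing more can be done
the job is handed in; nothing more can be done
```

I hung the tray basket in the free place on the rim, let go of it and shut the lid. The job was handed in after about 20.7 s of the 61 s allowed.

- **Hanging:** I gripped the bar with the tool tilted 30°, brought the basket in level under the lid and lowered it until the lip took the weight (about 7 N). After release its bar lay in line with the other basket's, about 152 mm away, with the wrist force near zero. The lug was last seen lying in the basket just before it was lowered fully. The lid hides it now.
- **Lid:** the fingertips met a 10 N stop at z = 0.179, the height of the shut lid. In the final pictures the lid's edge is within about 2 px of where it should be when shut, and the arm was clear.
- **Disagreements:** the wrist camera read y 7–11 mm higher than the top camera at long range, so I aligned the lip and rim within one wrist image from near. The finger gap read 7.7 mm on the 10 mm bar, but the hold did not slip. The push on the lid showed almost no force until the final stop, though the pictures showed the lid following.
- **Not checked:** I did not measure the other loose things again at the end. No move passed close to any of them except the carrier and lug beside and in the basket.

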